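Lock up the music box showcase

ROBOT

A 6-joint arm with a two-finger parallel gripper is mounted at the origin on the work surface. World frame = base frame: x ahead of the robot, y to its left, z up, the work surface at z = 0. Lengths are in m, angles in rad, forces in N, time in s.
With the tool pointing down it reaches from about 0.35 to 0.925 m from the base axis. Payload 6.4 kg.
Tool frame: the origin (TCP) lies between the finger pads; the fingertips stand 22 mm ahead of it and the grasp point (between the pads) lies 3 mm ahead of it (arm.tip_reach is the distance from the TCP to the fingertips, in m); z points along the fingers, y is the line along which they close (so a half turn about z gives the same grasp; the last joint's range is limited). The gripper opens to 94 mm and grips with 3 to 60 N. Pads are 16 mm wide; open, the fingers measure 119 mm over their backs; the gripper's body (75 mm by 177 mm) begins 78 mm behind the grasp point.
Start: joints at [1.096, 0.245, 1.558, -0, 1.339, -0.174], TCP at [0.193, 0.621, 0.227] pointing down, gripper open.
Joint ranges: [-3.13, 3.13], [-1.02, 2.26], [0.13, 2.54], [-0.95, 4.09], [0.21, 2.88], [-2.74, 2.74]. Speed limits (rad/s): [2.57, 2.57, 3.14, 3.14, 3.14, 3.14].

INTERFACE

Orientations are given as a rotation vector (axis times angle).
In Python, from rig import arm, eyes, workorder gives the robot as it stands.
- The arm moves only by the tool apply_moves, never from a script. Its argument "motion" is one flat list of numbers, 7 for each row, row after row: the shift along the world's x, y, z each as a share of 10 cm, from -1 to 1, then the turn, a rotation vector about the world's x, y, z each as a share of pi/2 rad, from -1 to 1, then the opening, from -1 (shut) to 1 (fully open). In form: [tx, ty, tz, rx, ry, rz, gripper, tx, ty, tz, rx, ry, rz, gripper, ...]. A call has exactly 10 rows; each row is the pose to reach, as a shift and turn from the pose commanded when the call began; what a row does not reach only later rows make up. A row lasts 1/12 s, in which the tool goes at most 41.7 mm and 7.16 degrees, less where a joint would pass 70% of its speed; a pose out of reach is approached as far as the arm can. A call with a number of a shift or a turn outside -1 to 1 is refused whole. A call with a gripper value outside its range is refused whole. The fingers move at their own pace and stop on an object; the grip force is fixed at half the most. Time passes only in rows, so rows that repeat a pose let the fingers close, or fill a call up. It gives the time, the measured TCP pose, the force, the opening and the grip force at its end, in the units of the state.
- arm.state(): the state, without advancing time (a new reading comes with each control period).
- eyes.read_camera(name): name is "scene" or "side" or "wrist"; returns the picture (384x512x3 uint8, blue, green, red); there is no depth.
- eyes.get_calibration(name): a dict with "fx", "fy", "cx", "cy" (pixels), "distortion" ([k1, k2, p1, p2, k3] as OpenCV has them; the pictures are not rectified), "extrinsics" (4x4, takes a point from camera to world coordinates); the wrist camera has in their place "T_tool_cam" (4x4, takes a point from camera to tool coordinates, whose origin is the TCP and whose axes are the flange's). Camera axes: x right, y down, z forward; pixel columns grow to the right and rows downward; lengths in m; the calibration is good to about 2 mm. A picture is of the moment at which its call begins: read the wrist's pose just before it. get_calibration takes no time and is no camera call.
- workorder.finish_job(): hands the job in; it is judged then, once.
The state is a dict: "t": time; "joint_positions": joint angles; "qvel": joint speeds; "tau": joint torques, N m; "tcp_pos": TCP position; "tcp_rot": TCP orientation; "contact_force": force on the tool from outside, world axes, zero at the start; "torque": the same for the moment, N m; "opening": finger opening in m; "grasp_force": force on a finger pad.
Only numpy, scipy, OpenCV 4.12 (cv2) and the standard library are available. Lean on these libraries where they do the work, as an engineer would, in place of code of your own. Each camera call takes 0.05 s, during which the arm holds its last target. There are 200 camera calls.

TASK

Closing time at the music box counter: stand every piece of stock that is out (any of the plum music box, the jade frog, the crystal prism box and the round blue music box) upright on the floor of the display tray, setting each down gently, and slide the loaded tray fully home into the glass-topped showcase. Then take the key from its block, push it right down into the showcase lock and turn it clockwise as far as it goes, draw the key out and leave it inside the open cash tin. Leave everything else on the counter where it is.

Things in the scene. Friction and masses are not known exactly. Their poses are not given: they have to be found in the camera images.
- case: Showcase fixed on the counter: pine box with glass lid and open front, 184 (x) x 254 (y) x 86 mm high, the counter its floor. x axis points from the open front inwards, away from the robot. Origin on the counter, where the tray's origin is when home. Inner side faces at y = +-115 mm, slanted lead-in lips at the mouth from x = -92 to -72 mm; opening 78 mm high.
- bolt_hole (a point): Where the bolt comes out of the lock housing, a steel block 36 x 36 x 50 mm high centred at x = -97, y = -146 mm in the case frame, before the right-hand wall. Locking drives a 12 mm square bolt 40 mm out towards case +y, 16 mm up, across the tray's front wall. If the tray is more than about 6 mm short of home the bolt meets it and the lock will not turn fully.
- lock_mouth (a point): Middle of the top face of the lock cylinder, a brass knob 36 mm across and 44 mm high with a steel face, on the lock housing; 94 mm above the counter. Keyway open upwards: a slot 21 mm long (this point's x) and 9 mm wide (its y), 44 mm straight down. The point turns with the cylinder; at lock = 0 its x axis is parallel to the case's.
- lock (a joint): Turn of the lock cylinder, rad: 0 open, grows clockwise seen from above, end stop at 1.3 (locked). Moderate friction (0.06 N m), stays where left. The key has about 0.2 rad of play either way in the keyway.
- tray: Display tray, 170 (x) x 220 (y) x 28 mm high, walls 6 mm, inner floor 6 mm up, walnut with blue felt, about 0.3 kg, standing loose on four smooth 2 mm nylon glides before the case. Origin under its centre; x axis points the way it slides in, front wall at x = -85 mm. Home: origin and heading as the case's, rear wall against its back wall (x = +85 mm).
- tray_grip (a point): Middle of the tray's pull handle: a round brass bar 10 mm thick and 80 mm long, level along the tray's y, 45 mm before the front wall (x = -130 mm in the tray frame) and 40 mm up, on two slanting arms at its ends (y = +-40 mm). It can be pinched from above, fingers before and behind the bar, to steer and push the tray; loaded, the tray drags with about 3 N.
- plum_box: Plum lacquered music box with gilt lines, 62 (x) x 48 (y) x 46 mm high, about 0.12 kg. Origin at the centre of its underside. May be absent.
- jade_frog: Green jade frog on a plinth 60 (x) x 46 (y) x 8 mm; the frog is up to 42 mm wide and 50 x 40 mm in outline to grip (along y), top at 48 mm; 0.14 kg. Origin at the centre of its underside. May be absent.
- prism_box: Crystal box with brass edges, 60 (x) x 46 (y) x 40 mm high, 0.13 kg. Origin at the centre of its underside. May be absent.
- round_box: Round blue enamel music box, 50 mm across, 44 mm high (a flat gilt disc on top to 47 mm), about 0.11 kg. Origin at the centre of its underside. May be absent.
- key_block: Dark wooden block fixed on the counter, 70 (x) x 50 (y) x 40 mm high, origin at the centre of its underside. The key stands in the middle of its top in a slot 20 x 8 mm (x, y), 36 mm deep.
- key: Brass-headed key standing upright, 88 mm tall. Origin at the tip of its blade, z axis up the key to its head. Steel blade 18 mm (x) x 6 mm (y) from 0 to 42 mm, tapered tip; shoulder 28 x 9 mm from 42 to 50 mm; flat head 44 mm (x) x 9 mm (y) from 50 to 88 mm, gripped across its 9 mm thickness. 60 g. It fits either way round; the shoulder rests on the lock's face when it is right in.
- cash_tin: Steel cash tin, open on top, 150 (x) x 115 (y) x 60 mm high, walls and floor 4 mm, 1.5 kg. Origin at the centre of its underside.
- bell: Brass counter bell, 80 mm across, 52 mm high; leave alone.
- gift_box: Red gift box with a white band, 90 x 90 x 60 mm high; leave alone.
- card_terminal: Black card terminal, 150 (x) x 75 (y) x 24 mm high; leave alone.
- pen_pot: White pen pot with pens, 68 mm across, 80 mm high (pens to 130 mm); leave alone.
- snow_globe: Glass globe on a dark plinth 90 (x) x 90 (y) mm, 84 mm high; leave alone.

How it is judged:
On the way, in this order (a step that is already met when the one before it is completed fails the run):
1. all the stock that is out stands upright on the tray, and the tray is fully home in the showcase (x of plum_box in the frame of tray between -0.062 and 0.062 m and y of plum_box in the frame of tray between -0.088 and 0.088 m and z of plum_box in the frame of tray between -0.002 and 0.016 m and angle between each of plum_box, jade_frog, prism_box, round_box's own z axis and vertical below 0.2 rad and x of jade_frog in the frame of tray between -0.062 and 0.062 m and y of jade_frog in the frame of tray between -0.088 and 0.088 m and z of jade_frog in the frame of tray between -0.002 and 0.016 m and x of prism_box in the frame of tray between -0.062 and 0.062 m and y of prism_box in the frame of tray between -0.088 and 0.088 m and z of prism_box in the frame of tray between -0.002 and 0.016 m and x of round_box in the frame of tray between -0.062 and 0.062 m and y of round_box in the frame of tray between -0.088 and 0.088 m and z of round_box in the frame of tray between -0.002 and 0.016 m and x of tray in the frame of case between -0.006 and 0.01 m and y of tray in the frame of case between -0.012 and 0.012 m), for 0.2 s.
2. the key is right down in the lock and has turned it to its stop (value of joint lock above 1.15 rad and z of key in the frame of lock_mouth below -0.034 m and horizontal distance between key and lock_mouth below 0.006 m), for 0.1 s.
At the end, for the whole second after the job is handed in: Every piece of stock present stands upright (within 0.2 rad) on the tray floor inside its walls; the tray is within 6 mm of its stop in the showcase; the lock is turned past 1.15 rad; the key's blade tip is inside the cash tin below its rim and the key is at rest (all of step 1 and value of joint lock above 1.15 rad and x of key in the frame of cash_tin between -0.075 and 0.075 m and y of key in the frame of cash_tin between -0.0575 and 0.0575 m and z of key in the frame of cash_tin between 0 and 0.06 m and linear speed of each of key, tray below 0.02 m/s); the robot touches nothing.
It fails at once if the plum lacquered music box is let go of in the air, more than 5 cm up (height (world z) of plum_box above 0.06 m and contact force between the fingers and plum_box below 0.01 N).
It fails at once if the jade frog is let go of in the air, more than 5 cm up (height (world z) of jade_frog above 0.06 m and contact force between the fingers and jade_frog below 0.01 N).
It fails at once if the crystal prism box is let go of in the air, more than 5 cm up (height (world z) of prism_box above 0.06 m and contact force between the fingers and prism_box below 0.01 N).
It fails at once if the round blue music box is let go of in the air, more than 5 cm up (height (world z) of round_box above 0.06 m and contact force between the fingers and round_box below 0.01 N).
It fails at once if something else on the counter is pushed more than 4 cm aside or knocked over (distance of any of bell, gift_box, card_terminal, pen_pot, snow_globe, cash_tin from where it was at the start of the episode above 0.04 m or angle between any of bell, gift_box, card_terminal, pen_pot, snow_globe's own z axis and vertical above 0.5 rad).
Of plum_box, jade_frog, prism_box, round_box only 2 to 4 are there at a start; the rules pass over those that are not, and their reading is None.
At some moment in a run one of plum_box, jade_frog, prism_box, round_box, tray may be knocked a few centimetres aside while the robot is not near it.
It also fails if it takes over 210 s, if anything falls off the work surface, if the arm or the gripper's body presses on something with over 40 N, if the wrist force passes 120 N, or if a joint passes its speed limit or range.

## Working session

There is one attempt and no reset: what is moved stays moved. The work goes in short steps, Python scripts to look and compute and a tool call to move; the robot and the scene stay as the last step left them, time stands still between calls to the robot, and variables do not carry over. Pictures are saved under pics/ and viewed, at most 14 in all, crops included, and the job is handed in when it is done.

Besides the shell and the picture viewer there is one more tool, called after "Emit:" in YAML: its name, and indented under it one key for each argument. apply_moves: Moves the arm, as the interface text tells. Shift numbers are shares of 10 cm and turn numbers shares of pi/2 rad, none past 1 either way. Its arguments: {"type":"object","properties":{"motion":{"type":"array","items":{"type":"number","minimum":-1,"maximum":1}}},"required":["motion"]}

```bash
mkdir -p pics; ls
python3 - <<'E'
from rig import arm, eyes, workorder
import cv2
print(arm.state())
for n in ["scene","side","wrist"]:
    im=eyes.read_camera(n); cv2.imwrite(f"pics/{n}0.png",im)
    print(n,eyes.get_calibration(n))
E
```

```text
pics
{'t': 0.0, 'joint_positions': array([ 1.09590321e+00,  2.45782235e-01,  1.55898601e+00, -5.72596634e-05,
        1.33872196e+00, -1.74120411e-01]), 'qvel': array([-0.00267992, -0.00081426,  0.00158553, -0.0011233 , -0.00031157,
       -0.0001637 ]), 'tau': array([-1.67510930e-04, -4.15826726e+01, -3.14604735e+01,  6.85376627e-02,
        3.31870385e-02, -1.23451805e-04]), 'tcp_pos': array([0.19232949, 0.6203091 , 0.22638076]), 'tcp_rot': array([-4.70570382e-01, -3.10559019e+00,  2.85248978e-03]), 'contact_force': array([-0.18973295,  1.09750414, -0.23388765]), 'torque': array([0.02019282, 0.00298511, 0.0444061 ]), 'grasp_force': 0.0, 'opening': 0.09407275374959123}
scene {'fx': 409.36347851853276, 'fy': 409.36347851853276, 'cx': 251.7447485042769, 'cy': 195.4278409853351, 'distortion': array([-0.12546152,  0.        ,  0.        ,  0.        ,  0.        ]), 'extrinsics': array([[ 0.18493032,  0.76342928, -0.61885096,  1.44055492],
       [ 0.98274076, -0.14069549,  0.12010566, -0.20872547],
       [ 0.00462264, -0.63038124, -0.77627194,  1.26751428],
       [ 0.        ,  0.   
[... 341 characters left out ...]
236211, -0.85324247],
       [-0.01668549, -0.72274478, -0.69091358,  0.99127905],
       [ 0.        ,  0.        ,  0.        ,  1.        ]])}
wrist {'fx': 315.02216228014885, 'fy': 315.02216228014885, 'cx': 257.02799857504596, 'cy': 187.39949147771705, 'distortion': array([-0.08395982,  0.        ,  0.        ,  0.        ,  0.        ]), 'T_tool_cam': array([[ 8.77325243e-06, -9.67131756e-01, -2.54275767e-01,
         7.43773801e-02],
       [ 9.99999471e-01, -2.52972500e-04,  9.96677697e-04,
         4.93546259e-04],
       [-1.02824343e-03, -2.54275641e-01,  9.67131243e-01,
        -1.56599261e-01],
       [ 0.00000000e+00,  0.00000000e+00,  0.00000000e+00,
         1.00000000e+00]])}
```

View pics/scene0.png

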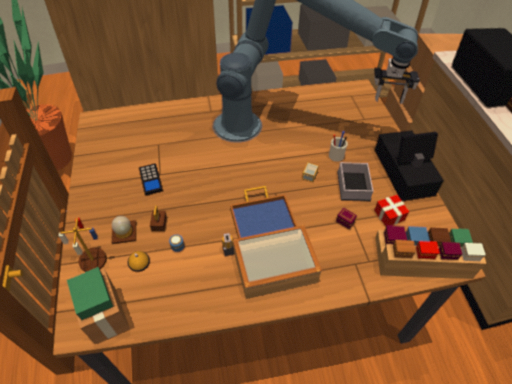

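View pics/side0.png

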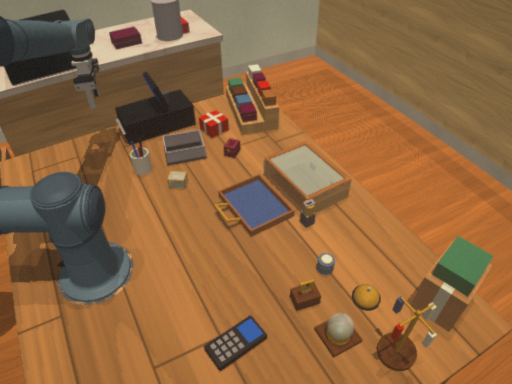

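The scene view shows plum box (346,218), crystal box (310,172), round box (177,242), tray, case, lock (228,244), key block (158,219) and tin (355,181). No frog is visible so far. I'll take enlarged crops to measure from.

```bash
cat > h.py <<'E'
import numpy as np, cv2
from scipy.spatial.transform import Rotation as R
from rig import arm, eyes
def K(c): return np.array([[c['fx'],0,c['cx']],[0,c['fy'],c['cy']],[0,0,1.]])
def calib(n, st=None):
    c=eyes.get_calibration(n)
    if n=='wrist':
        T=np.eye(4); T[:3,:3]=R.from_rotvec(st['tcp_rot']).as_matrix(); T[:3,3]=st['tcp_pos']
        E=T@c['T_tool_cam']
    else: E=c['extrinsics']
    return K(c),np.array(c['distortion']),E
def ray(cal,uv):
    k,d,E=cal
    p=cv2.undistortPoints(np.array([[uv]],float),k,d)[0,0]
    v=E[:3,:3]@np.array([p[0],p[1],1]); return E[:3,3],v/np.linalg.norm(v)
def onz(cal,uv,z):
    o,v=ray(cal,uv); return (o+v*(z-o[2])/v[2]).round(4)
def tri(obs):
    A=np.zeros((3,3));b=np.zeros(3)
    L=[ray(c,uv) for c,uv in obs]
    for o,v in L:
        P=np.eye(3)-np.outer(v,v);A+=P;b+=P@o
    x=np.linalg.solve(A,b)
    return x.round(4),[round(float(np.linalg.norm((np.eye(3)-np.outer(v,v))@(x-o)))*1000,1) for o,v in L]
def proj(cal,X):
    k,d,E=cal; M=np.linalg.inv(E)
    return cv2.projectPoints(np.array(X,float).reshape(-1,3),cv2.Rodrigues(M[:3,:3])[0],M[:3,3],k,d)[0][:,0]
def snap(name,tag):
    st=arm.state(); im=eyes.read_camera(name); cv2.imwrite(f'pics/{tag}.png',im)
    if name=='wrist': np.savez(f'pics/{tag}.npz',tcp_pos=st['tcp_pos'],tcp_rot=st['tcp_rot'])
    return im,calib(name,st)
E
python3 - <<'E'
import cv2
a=cv2.imread('pics/scene0.png')[140:320,60:420]; cv2.imwrite('pics/sc.png',cv2.resize(a,None,fx=2.2,fy=2.2,interpolation=cv2.INTER_CUBIC))
a=cv2.imread('pics/side0.png')[100:350,120:400]; cv2.imwrite('pics/si.png',cv2.resize(a,None,fx=2.4,fy=2.4,interpolation=cv2.INTER_CUBIC))
E
```

```text
(no output)
```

View pics/sc.png

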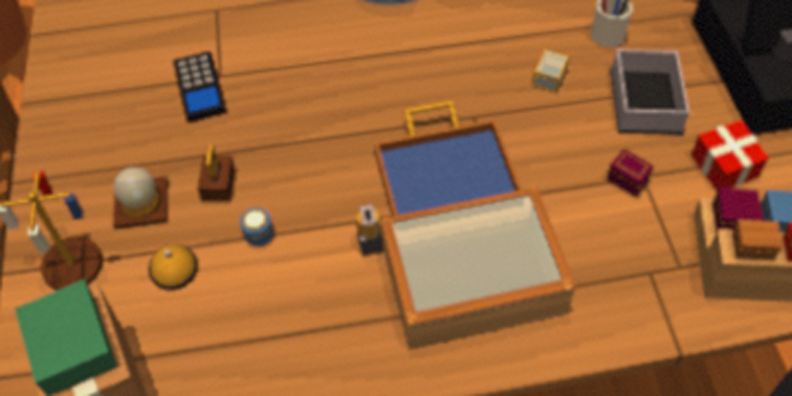

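View pics/si.png

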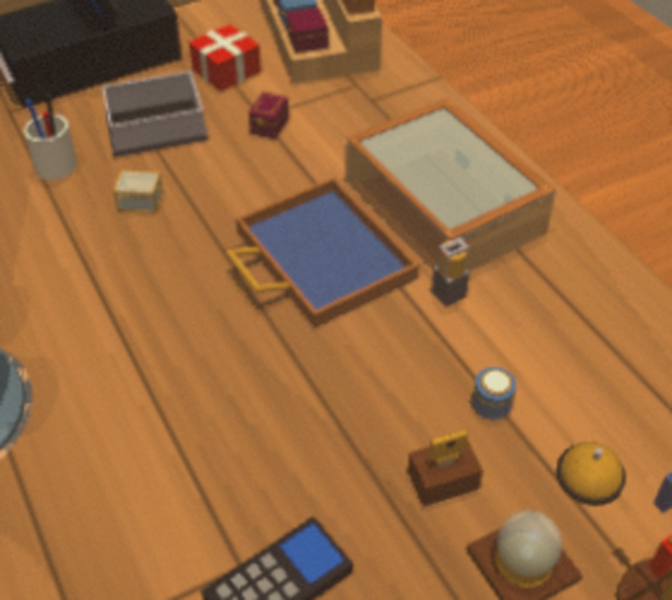

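The crops show prism, plum and round boxes out, no frog, tray empty and just short of the case mouth. Triangulating from the two views.

Run:
```python
from h import *
S=calib('scene');D=calib('side')
P={'prism top':((552,63),(139,183)),'plum top':((633,163),(271,106)),'round top':((257,219),(495,381)),
'key head':((210,150),(450,437)),'block top':((217,170),(443,462)),'lock':((367,212),(454,247)),
'handle-y':((406,108),(262,301)),'handle+y':((456,103),(229,251)),'tray f-y':((377,147),(318,315)),'tray f+y':((494,127),(238,220)),
'case f-y':((384,218),(447,238)),'case f+y':((531,195),(347,146)),'case r+y':((571,287),(443,106)),'case r-y':((411,322),(553,188)),
'tin a':((614,52),(107,86)),'tin b':((679,50),(196,73)),'tin c':((686,122),(206,132)),'gift top':((731,146),(224,42)),'bell':((172,250),(597,453)),'globe':((135,185),(530,535)),'pot':((612,5),(47,130))}
for n,(a,b) in P.items():
    print(n,*tri([(S,(60+a[0]/2.2,140+a[1]/2.2)),(D,(120+b[0]/2.4,100+b[1]/2.4))]))
```

```text
prism top [0.3672 0.244  0.0363] [3.5, 3.5]
plum top [0.6221 0.3131 0.0422] [5.4, 5.4]
round top [ 0.6143 -0.3203  0.041 ] [1.5, 1.5]
key head [ 0.4992 -0.3844  0.0901] [3.2, 3.2]
block top [ 0.4988 -0.3813  0.0342] [1.8, 1.8]
lock [ 0.6671 -0.1456  0.0928] [1.6, 1.6]
handle-y [ 0.4257 -0.0472  0.0304] [9.7, 9.7]
handle+y [0.4272 0.0484 0.0334] [2.8, 2.8]
tray f-y [ 0.4864 -0.1042  0.0174] [1.6, 1.6]
tray f+y [0.4736 0.1122 0.0137] [2.6, 2.6]
case f-y [ 0.6754 -0.1198  0.0822] [0.7, 0.7]
case f+y [0.6638 0.1243 0.0684] [2.6, 2.6]
case r+y [0.8418 0.1369 0.072 ] [0.4, 0.4]
case r-y [ 0.8604 -0.1108  0.0846] [1.2, 1.2]
tin a [0.392  0.3617 0.107 ] [26.1, 26.1]
tin b [0.5053 0.3934 0.1371] [45.4, 45.4]
tin c [ 0.5295  0.4411 -0.0311] [39.8, 39.8]
gift top [0.625  0.4927 0.0581] [0.5, 0.5]
bell [ 0.653  -0.4609  0.0446] [4.6, 4.6]
globe [ 0.5209 -0.5141  0.0559] [0.1, 0.1]
pot [0.2748 0.3868 0.0756] [2.8, 2.8]
```

Measured heights agree with the text (prism 36, plum 42, round 41, lock 93, key head 90 mm). I'll go over the prism first to look with the wrist camera.

Emit:
apply_moves:
  motion: [0,-0.3,0,0,0,0.05,1,0.1,-0.6,0,0,0,0.1,1,0.2,-0.9,0,0,0,0.15,1,0.3,-1,0,0,0,0.19,1,0.4,-1,0,0,0,0.19,1,0.45,-1,0,0,0,0.19,1,0.45,-1,0,0,0,0.19,1,0.45,-1,0,0,0,0.19,1,0.45,-1,0,0,0,0.19,1,0.45,-1,0,0,0,0.19,1]

```text
t: 0.98
tcp_pos: [0.2371, 0.5213, 0.2272]
tcp_rot: [-0.003, -3.141, 0.0]
contact_force: [-0.4, -0.4, 0.5]
opening: 0.0942
grasp_force: 0.0
```

Emit:
apply_moves:
  motion: [0.1,-0.3,0,0,0,0,1,0.3,-0.6,0,0,0,0,1,0.4,-0.9,0,0,0,0,1,0.45,-1,0,0,0,0,1,0.45,-1,0,0,0,0,1,0.45,-1,0,0,0,0,1,0.45,-1,0,0,0,0,1,0.45,-1,0,0,0,0,1,0.45,-1,0,0,0,0,1,0.45,-1,0,0,0,0,1]

```text
t: 1.82
tcp_pos: [0.2822, 0.4215, 0.2273]
tcp_rot: [-0.002, -3.141, 0.0]
contact_force: [-0.0, 0.6, 0.3]
opening: 0.094
grasp_force: 0.0
```

Emit:
apply_moves:
  motion: [0.1,-0.3,0,0,0,0,1,0.3,-0.6,0,0,0,0,1,0.4,-0.9,0,0,0,0,1,0.45,-1,0,0,0,0,1,0.45,-1,0,0,0,0,1,0.45,-1,0,0,0,0,1,0.45,-1,0,0,0,0,1,0.45,-1,0,0,0,0,1,0.45,-1,0,0,0,0,1,0.45,-1,0,0,0,0,1]

```text
t: 2.65
tcp_pos: [0.3272, 0.3215, 0.2274]
tcp_rot: [-0.002, -3.141, 0.0]
contact_force: [0.1, 0.4, -0.9]
opening: 0.094
grasp_force: 0.0
```

Emit:
apply_moves:
  motion: [0.1,-0.3,0,0,0,0,1,0.3,-0.6,0,0,0,0,1,0.4,-0.76,0,0,0,0,1,0.4,-0.76,0,0,0,0,1,0.4,-0.76,0,0,0,0,1,0.4,-0.76,0,0,0,0,1,0.4,-0.76,0,0,0,0,1,0.4,-0.76,0,0,0,0,1,0.4,-0.76,0,0,0,0,1,0.4,-0.76,0,0,0,0,1]

```text
t: 3.48
tcp_pos: [0.3673, 0.2453, 0.2274]
tcp_rot: [-0.002, -3.142, -0.0]
contact_force: [0.6, 0.8, -0.3]
opening: 0.0937
grasp_force: 0.0
```

Run:
```python
from h import *
im,c=snap('wrist','w1'); s=arm.state(); print(s['tcp_pos'],s['tcp_rot'],s['joint_positions'],s['contact_force'])
cv2.imwrite('pics/w1v.png',cv2.resize(im,(768,576),interpolation=cv2.INTER_CUBIC))
print(proj(c,[[.367,.244,.04]]))
```

```text
[0.36733581 0.24516433 0.2274206 ] [-2.48292419e-03 -3.14149351e+00  8.62665579e-06] [ 3.30693972e-01 -2.70631337e-01  2.06852294e+00  2.74581341e-05
  1.34379566e+00 -1.23852781e+00] [ 0.03080352  0.17672759 -0.79415707]
[[254.96979098 172.98883283]]
```

View pics/w1v.png

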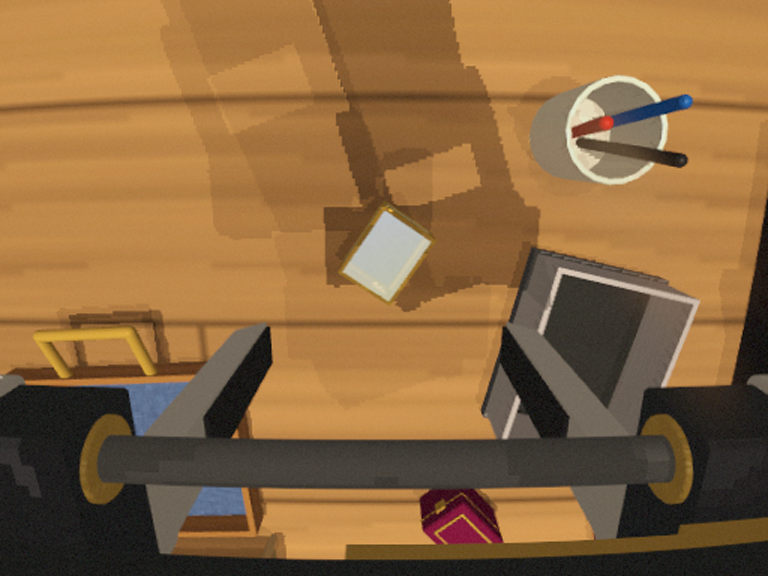

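The wrist view shows the prism turned about 35° with its top-face corners at 1.5x pixels (388,204), (431,242), (390,301) and (341,272). The tin rim corners are near (562,268) and (698,300).

Run:
```python
from h import *
s=dict(np.load('pics/w1.npz')); c=calib('wrist',s)
P=np.array([onz(c,np.array(p)/1.5,.04)[:2] for p in [(388,204),(431,242),(390,301),(341,272)]])
print(P,P.mean(0),np.linalg.norm(P-np.roll(P,-1,0),axis=1)); 
for i,j in [(0,3),(1,2)]: d=P[j]-P[i]; print('yaw',np.arctan2(d[1],d[0]))
a,b=[onz(c,np.array(p)/1.5,.06)[:2] for p in [(562,268),(698,300)]]
d=b-a; print('tin',a,b,np.linalg.norm(d),np.arctan2(d[1],d[0]))
# tin rim via scene: corners
S=calib('scene')
for u in [(614,52),(679,50),(686,122),(617,125)]: print(onz(S,(60+u[0]/2.2,140+u[1]/2.2),.06))
```

```text
[[0.326  0.2481]
 [0.3539 0.2799]
 [0.3993 0.2496]
 [0.3765 0.2129]] [0.363925 0.247625] [0.04230426 0.05458251 0.04320567 0.06155721]
yaw -0.6087296934184199
yaw -0.588510733585136
tin [0.3689 0.3721] [0.3934 0.4798] 0.11045152783008484 1.3471190755506117
[0.3781 0.3604 0.06  ]
[0.3946 0.4839 0.06  ]
[0.5618 0.4326 0.06  ]
[0.546  0.3098 0.06  ]
```

Prism is at about (0.364, 0.2475) with yaw -0.60, and its edges come out near 60 x 43 mm. I'll grasp it across its y axis.

Emit:
apply_moves:
  motion: [-0.03,0.02,-0.1,0,0,-0.07,1,-0.03,0.02,-0.3,0,0,-0.14,1,-0.03,0.02,-0.5,0,0,-0.21,1,-0.03,0.02,-0.7,0,0,-0.28,1,-0.03,0.02,-0.9,0,0,-0.35,1,-0.03,0.02,-1,0,0,-0.38,1,-0.03,0.02,-1,0,0,-0.38,1,-0.03,0.02,-1,0,0,-0.38,1,-0.03,0.02,-1,0,0,-0.38,1,-0.03,0.02,-1,0,0,-0.38,1]

```text
t: 4.37
tcp_pos: [0.3654, 0.2472, 0.1287]
tcp_rot: [0.925, 3.0, 0.002]
contact_force: [0.0, -1.1, -0.1]
opening: 0.0941
grasp_force: 0.0
```

Emit:
apply_moves:
  motion: [0,0,-0.15,0,0,0,1,0,0,-0.3,0,0,0,1,0,0,-0.45,0,0,0,1,0,0,-0.6,0,0,0,1,0,0,-0.75,0,0,0,1,0,0,-0.9,0,0,0,1,0,0,-1,0,0,0,1,0,0,-1,0,0,0,1,0,0,-1,0,0,0,1,0,0,-1,0,0,0,1]

```text
t: 5.2
tcp_pos: [0.3655, 0.2471, 0.0285]
tcp_rot: [0.927, 3.0, 0.002]
contact_force: [0.6, -1.3, -0.4]
opening: 0.0942
grasp_force: 0.0
```

Emit:
apply_moves:
  motion: [0,0,0,0,0,0,-1,0,0,0,0,0,0,-1,0,0,0,0,0,0,-1,0,0,0,0,0,0,-1,0,0,0,0,0,0,-1,0,0,0,0,0,0,-1,0,0,0,0,0,0,-1,0,0,0,0,0,0,-1,0,0,0,0,0,0,-1,0,0,0,0,0,0,-1]

```text
t: 6.03
tcp_pos: [0.3645, 0.2468, 0.0274]
tcp_rot: [-0.927, -3.002, 0.0]
contact_force: [0.4, -0.8, 0.4]
opening: 0.046
grasp_force: 30.0
```

Emit:
apply_moves:
  motion: [0,0,0.1,0,0,0,-1,0,0,0.25,0,0,0,-1,0,0,0.4,0,0,0,-1,0,0,0.55,0,0,-0.05,-1,0.1,-0.1,0.7,0,0,-0.1,-1,0.2,-0.2,0.8,0,0,-0.15,-1,0.3,-0.3,0.9,0,0,-0.2,-1,0.4,-0.4,1,0,0,-0.25,-1,0.5,-0.5,1,0,0,-0.3,-1,0.5,-0.5,1,0,0,-0.3,-1]

```text
t: 6.87
tcp_pos: [0.4165, 0.1958, 0.129]
tcp_rot: [1.606, 2.697, 0.003]
contact_force: [0.9, -0.3, -2.4]
opening: 0.0458
grasp_force: 30.0
```

Emit:
apply_moves:
  motion: [0.1,-0.15,0.05,0,0,-0.05,-1,0.2,-0.3,0.1,0,0,-0.1,-1,0.3,-0.45,0.15,0,0,-0.15,-1,0.4,-0.6,0.2,0,0,-0.2,-1,0.5,-0.75,0.3,0,0,-0.25,-1,0.6,-0.9,0.4,0,0,-0.28,-1,0.7,-1,0.5,0,0,-0.28,-1,0.8,-1,0.5,0,0,-0.28,-1,0.8,-1,0.5,0,0,-0.28,-1,0.8,-1,0.5,0,0,-0.28,-1]

```text
t: 7.7
tcp_pos: [0.4939, 0.0976, 0.1766]
tcp_rot: [-2.151, -2.288, 0.002]
contact_force: [0.3, 0.6, -1.2]
opening: 0.0458
grasp_force: 30.0
```

Emit:
apply_moves:
  motion: [0.1,-0.15,0,0,0,0,-1,0.2,-0.3,0,0,0,0,-1,0.3,-0.45,0,0,0,0,-1,0.4,-0.6,0,0,0,0,-1,0.5,-0.7,0,0,0,0,-1,0.6,-0.7,0,0,0,0,-1,0.7,-0.7,0,0,0,0,-1,0.7,-0.7,0,0,0,0,-1,0.7,-0.7,0,0,0,0,-1,0.7,-0.7,0,0,0,0,-1]

```text
t: 8.53
tcp_pos: [0.564, 0.0277, 0.177]
tcp_rot: [-2.151, -2.288, 0.001]
contact_force: [-0.4, -0.2, -1.0]
opening: 0.0458
grasp_force: 30.0
```

Run:
```python
from h import *
im,c=snap('wrist','w2'); s=arm.state(); print(s['tcp_pos'],s['tcp_rot'],s['opening'],s['grasp_force'])
cv2.imwrite('pics/w2v.png',cv2.resize(im,(768,576),interpolation=cv2.INTER_CUBIC))
```

```text
[0.56396006 0.02753023 0.17711364] [-2.15169168e+00 -2.28792297e+00  7.09129187e-04] 0.045993203397348116 29.999679923057556
```

View pics/w2v.png

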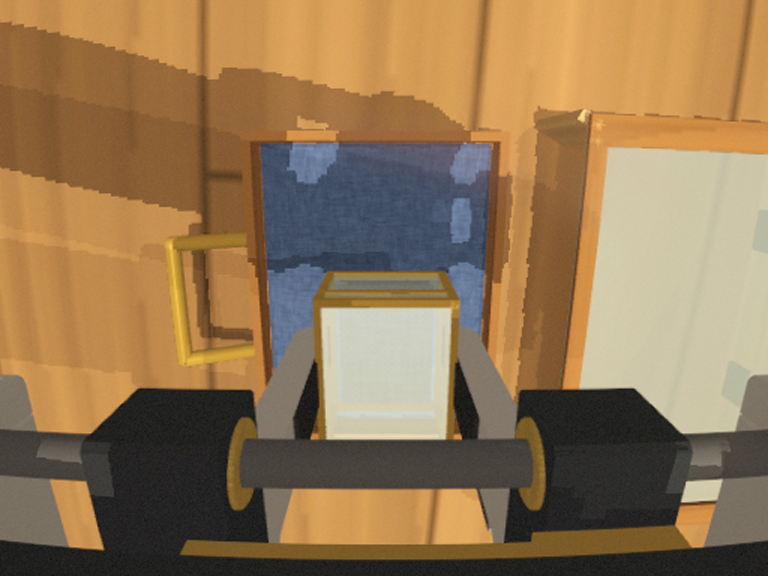

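The wrist view shows the tray's +y corners at (248,136) front and (507,133) rear, the handle bar from (172,240) to (188,362), and the case's front top edge from (590,113) to (568,385), all in 1.5x pixels.

Run:
```python
from h import *
s=dict(np.load('pics/w2.npz')); c=calib('wrist',s)
f=lambda p,z:onz(c,np.array(p)/1.5,z)[:2]
a,b,e=f((246,136),.028),f((508,133),.028),f((262,378),.028)
ang=lambda d:np.arctan2(d[1],d[0])
print('tray',a,b,e,np.linalg.norm(b-a),ang(b-a),ang(a-e)-np.pi/2)
h1,h2=f((173,240),.045),f((188,362),.045); print('handle',h1,h2,(h1+h2)/2,np.linalg.norm(h2-h1),ang(h1-h2)-np.pi/2)
c1,c2=f((590,113),.086),f((568,385),.086); print('case',c1,c2,ang(c1-c2)-np.pi/2)
for y in (ang(b-a),):
    Rm=np.array([[np.cos(y),-np.sin(y)],[np.sin(y),np.cos(y)]])
    print('tray ctr', (a+b)/2-Rm@[0,.11], 'from handle',(h1+h2)/2+Rm@[.13,0])
```

```text
tray [0.4705 0.1107] [0.6344 0.1225] [ 0.4802 -0.0547] 0.16432422219502515 0.07187111370236014 0.05857861201405146
handle [0.4285 0.045 ] [ 0.4342 -0.0379] [0.43135 0.00355] 0.0830957279286968 0.06864949282294108
case [0.6612 0.1318] [ 0.6734 -0.0189] 0.08077937755231379
tray ctr [0.56034902 0.00688398] from handle [0.56101439 0.0128852 ]
```

Emit:
apply_moves:
  motion: [0,-0.2,0,0,0,0,-1,0,-0.4,-0.1,0,0,0,-1,0,-0.6,-0.2,0,0,0,-1,0.01,-0.8,-0.3,0,0,0,-1,0.01,-0.9,-0.4,0,0,0,-1,0.01,-0.9,-0.5,0,0,0,-1,0.01,-0.9,-0.5,0,0,0,-1,0.01,-0.9,-0.5,0,0,0,-1,0.01,-0.9,-0.5,0,0,0,-1,0.01,-0.9,-0.5,0,0,0,-1]

```text
t: 9.42
tcp_pos: [0.566, -0.0624, 0.1282]
tcp_rot: [2.151, 2.288, 0.001]
contact_force: [0.1, -0.3, 0.1]
opening: 0.0456
grasp_force: 30.0
```

Emit:
apply_moves:
  motion: [0,0,-0.15,0,0,0,-1,0,0,-0.3,0,0,0,-1,0,0,-0.45,0,0,0,-1,0,0,-0.55,0,0,0,-1,0,0,-0.65,0,0,0,-1,0,0,-0.75,0,0,0,-1,0,0,-0.8,0,0,0,-1,0,0,-0.85,0,0,0,-1,0,0,-0.85,0,0,0,-1,0,0,-0.85,0,0,0,-1]

```text
t: 10.25
tcp_pos: [0.5658, -0.0632, 0.0426]
tcp_rot: [2.153, 2.287, 0.0]
contact_force: [0.3, -0.7, -1.8]
opening: 0.0459
grasp_force: 30.0
```

Emit:
apply_moves:
  motion: [0,0,-0.01,0,0,0,-1,0,0,-0.02,0,0,0,-1,0,0,-0.03,0,0,0,-1,0,0,-0.04,0,0,0,-1,0,0,-0.05,0,0,0,-1,0,0,-0.05,0,0,0,-1,0,0,-0.05,0,0,0,-1,0,0,-0.05,0,0,0,-1,0,0,-0.05,0,0,0,-1,0,0,-0.05,0,0,0,-1]

```text
t: 11.08
tcp_pos: [0.5656, -0.0632, 0.0375]
tcp_rot: [2.153, 2.288, 0.0]
contact_force: [-0.3, 0.7, -1.7]
opening: 0.0459
grasp_force: 30.0
```

Emit:
apply_moves:
  motion: [0,0,-0.005,0,0,0,-1,0,0,-0.01,0,0,0,-1,0,0,-0.015,0,0,0,-1,0,0,-0.02,0,0,0,-1,0,0,-0.02,0,0,0,-1,0,0,-0.02,0,0,0,-1,0,0,-0.02,0,0,0,-1,0,0,-0.02,0,0,0,-1,0,0,-0.02,0,0,0,-1,0,0,-0.02,0,0,0,-1]

```text
t: 11.92
tcp_pos: [0.5656, -0.0632, 0.0355]
tcp_rot: [2.153, 2.288, 0.0]
contact_force: [-0.1, -0.7, -1.4]
opening: 0.046
grasp_force: 30.0
```

Emit:
apply_moves:
  motion: [0,0,-0.005,0,0,0,-1,0,0,-0.01,0,0,0,-1,0,0,-0.015,0,0,0,-1,0,0,-0.018,0,0,0,-1,0,0,-0.018,0,0,0,-1,0,0,-0.018,0,0,0,-1,0,0,-0.018,0,0,0,-1,0,0,-0.018,0,0,0,-1,0,0,-0.018,0,0,0,-1,0,0,-0.018,0,0,0,-1]

```text
t: 12.75
tcp_pos: [0.5656, -0.0632, 0.0337]
tcp_rot: [-2.153, -2.288, -0.0]
contact_force: [-1.2, -0.3, -1.0]
opening: 0.0458
grasp_force: 30.0
```

Emit:
apply_moves:
  motion: [0,0,0,0,0,0,0.1,0,0,0,0,0,0,0.3,0,0,0,0,0,0,0.5,0,0,0,0,0,0,0.5,0,0,0,0,0,0,0.5,0,0,0.05,0,0,0,0.5,0,0,0.2,0,0,0,0.5,0,0,0.4,0,0,0,0.5,0,0,0.7,0,0,0,0.5,0,0,1,0,0,0,0.5]

```text
t: 13.58
tcp_pos: [0.5649, -0.0629, 0.1344]
tcp_rot: [-2.152, -2.286, 0.001]
contact_force: [0.1, 0.2, -0.1]
opening: 0.0705
grasp_force: 0.0
```

Emit:
apply_moves:
  motion: [0,0.1,0.1,0,0,0,1,0.05,0.3,0.2,0,0,0,1,0.1,0.5,0.3,0,0,0,1,0.15,0.7,0.4,0,0,0,1,0.2,0.9,0.5,0,0,0,1,0.2,1,0.6,0,0,0,1,0.2,1,0.6,0,0,0,1,0.2,1,0.6,0,0,0,1,0.2,1,0.6,0,0,0,1,0.2,1,0.6,0,0,0,1]

```text
t: 14.42
tcp_pos: [0.5849, 0.036, 0.1926]
tcp_rot: [-2.154, -2.285, 0.002]
contact_force: [0.1, -1.2, -0.1]
opening: 0.0943
grasp_force: 0.0
```

Emit:
apply_moves:
  motion: [0,0.2,0,0,0,0,1,0.05,0.4,0,0,0,0,1,0.1,0.6,0,0,0,0,1,0.15,0.8,0,0,0,0,1,0.2,1,0,0,0,0,1,0.2,1,0,0,0,0,1,0.2,1,0,0,0,0,1,0.2,1,0,0,0,0,1,0.2,1,0,0,0,0,1,0.2,1,0,0,0,0,1]

```text
t: 15.25
tcp_pos: [0.6055, 0.1357, 0.1935]
tcp_rot: [-2.155, -2.286, 0.001]
contact_force: [0.8, 0.1, 0.6]
opening: 0.0939
grasp_force: 0.0
```

Emit:
apply_moves:
  motion: [0,0.2,0,0,0,0,1,0.05,0.4,0,0,0,0,1,0.1,0.6,0,0,0,0,1,0.15,0.8,0,0,0,0,1,0.2,1,0,0,0,0,1,0.2,1,0,0,0,0,1,0.2,1,0,0,0,0,1,0.2,1,0,0,0,0,1,0.2,1,0,0,0,0,1,0.2,1,0,0,0,0,1]

```text
t: 16.08
tcp_pos: [0.6256, 0.2357, 0.1937]
tcp_rot: [2.155, 2.286, -0.0]
contact_force: [0.1, -1.1, -0.2]
opening: 0.0942
grasp_force: 0.0
```

Run:
```python
from h import *
im,c=snap('wrist','w3'); s=arm.state(); print(s['tcp_pos'],s['tcp_rot'])
side=cv2.imread('pics/side0.png')
sc,_=snap('scene','s3'); 
cv2.imwrite('pics/w3v.png',np.vstack([cv2.resize(im,(640,480))[:330],cv2.resize(sc[150:300,150:420],(640,270),interpolation=cv2.INTER_CUBIC)]))
```

```text
[0.62558862 0.2358614  0.1937275 ] [ 2.15458951e+00  2.28626688e+00 -1.94982985e-04]
```

View pics/w3v.png

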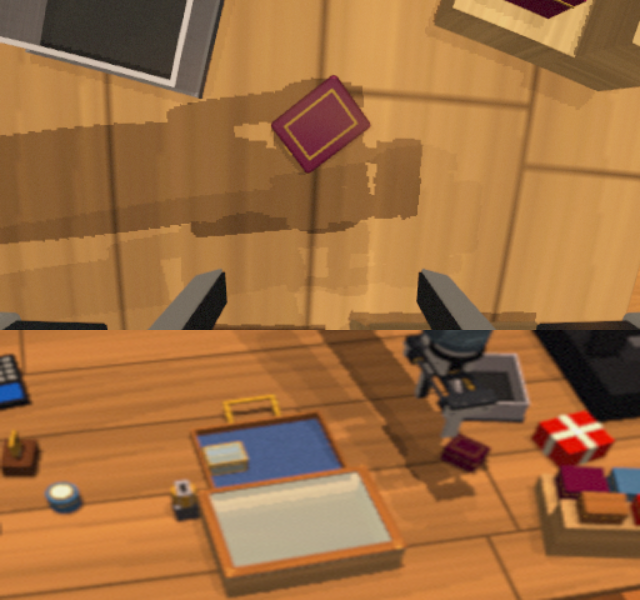

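The prism stands upright on the tray. The plum's top corners, at 1.25x pixels, are (333,76), (370,124), (308,172) and (273,125).

```bash
cat >> h.py <<'E'
def box(tag,pts,sc,z):
    c=calib('wrist',dict(np.load(f'pics/{tag}.npz')))
    P=np.array([onz(c,np.array(p)/sc,z)[:2] for p in pts])
    print('ctr',P.mean(0).round(4),'sides',np.linalg.norm(P-np.roll(P,-1,0),axis=1).round(4))
    for i in range(4): d=P[(i+1)%4]-P[i]; print('edge',i,np.arctan2(d[1],d[0]).round(3))
E
python3 - <<'E'
from h import *
box('w3',[(333,76),(370,124),(308,172),(273,125)],1.25,.046)
E
```

```text
ctr [0.6202 0.3151] sides [0.0442 0.059  0.0438 0.0568]
edge 0 -0.829
edge 1 -2.426
edge 2 2.264
edge 3 0.723
```

Emit:
apply_moves:
  motion: [-0.05,0.2,0,0,0,-0.07,1,-0.05,0.4,-0.1,0,0,-0.14,1,-0.05,0.6,-0.2,0,0,-0.21,1,-0.05,0.78,-0.3,0,0,-0.28,1,-0.05,0.78,-0.4,0,0,-0.35,1,-0.05,0.78,-0.5,0,0,-0.42,1,-0.05,0.78,-0.6,0,0,-0.5,1,-0.05,0.78,-0.7,0,0,-0.575,1,-0.05,0.78,-0.7,0,0,-0.575,1,-0.05,0.78,-0.7,0,0,-0.575,1]

```text
t: 17.02
tcp_pos: [0.6202, 0.3144, 0.1231]
tcp_rot: [-2.934, -1.122, 0.002]
contact_force: [-0.1, -0.7, 0.5]
opening: 0.094
grasp_force: 0.0
```

Emit:
apply_moves:
  motion: [0,0,-0.15,0,0,0,1,0,0,-0.3,0,0,0,1,0,0,-0.45,0,0,0,1,0,0,-0.6,0,0,0,1,0,0,-0.75,0,0,0,1,0,0,-0.88,0,0,0,1,0,0,-0.95,0,0,0,1,0,0,-0.95,0,0,0,1,0,0,-0.95,0,0,0,1,0,0,-0.95,0,0,0,1]

```text
t: 17.85
tcp_pos: [0.6213, 0.3151, 0.0296]
tcp_rot: [2.936, 1.119, 0.003]
contact_force: [0.1, -0.0, 0.0]
opening: 0.0933
grasp_force: 0.0
```

Emit:
apply_moves:
  motion: [0,0,0,0,0,0,-1,0,0,0,0,0,0,-1,0,0,0,0,0,0,-1,0,0,0,0,0,0,-1,0,0,0,0,0,0,-1,0,0,0,0,0,0,-1,0,0,0,0,0,0,-1,0,0,0,0,0,0,-1,0,0,0,0,0,0,-1,0,0,0,0,0,0,-1]

```text
t: 18.68
tcp_pos: [0.6206, 0.3148, 0.0286]
tcp_rot: [2.936, 1.119, -0.0]
contact_force: [-0.5, -0.3, -0.3]
opening: 0.0478
grasp_force: 29.9
```

Emit:
apply_moves:
  motion: [0,0,0.1,0,0,0,-1,0,0,0.25,0,0,0,-1,0,0,0.4,0,0,0,-1,0,0,0.55,0,0,0.05,-1,-0.05,-0.1,0.7,0,0,0.1,-1,-0.1,-0.2,0.8,0,0,0.15,-1,-0.15,-0.3,0.9,0,0,0.2,-1,-0.2,-0.4,1,0,0,0.25,-1,-0.2,-0.5,1,0,0,0.3,-1,-0.2,-0.5,1,0,0,0.3,-1]

```text
t: 19.52
tcp_pos: [0.6017, 0.2639, 0.1318]
tcp_rot: [2.592, 1.772, 0.006]
contact_force: [0.2, 0.2, -1.6]
opening: 0.0481
grasp_force: 29.9
```

Emit:
apply_moves:
  motion: [-0.1,-0.15,0,0,0,0.05,-1,-0.1,-0.3,0,0,0,0.1,-1,-0.2,-0.45,0,0,0,0.15,-1,-0.2,-0.6,0,0,0,0.2,-1,-0.3,-0.75,0,0,0,0.25,-1,-0.3,-0.9,0,0,0,0.28,-1,-0.3,-1,0,0,0,0.28,-1,-0.3,-1,0,0,0,0.28,-1,-0.3,-1,0,0,0,0.28,-1,-0.3,-1,0,0,0,0.28,-1]

```text
t: 20.35
tcp_pos: [0.571, 0.1654, 0.1291]
tcp_rot: [2.145, 2.295, 0.001]
contact_force: [0.6, -0.6, -0.8]
opening: 0.0477
grasp_force: 29.9
```

Emit:
apply_moves:
  motion: [-0.05,-0.15,0,0,0,0,-1,-0.1,-0.3,0,0,0,0,-1,-0.1,-0.45,0,0,0,0,-1,-0.1,-0.6,0,0,0,0,-1,-0.1,-0.75,0,0,0,0,-1,-0.1,-0.9,0,0,0,0,-1,-0.1,-1,0,0,0,0,-1,-0.1,-1,0,0,0,0,-1,-0.1,-1,0,0,0,0,-1,-0.1,-1,0,0,0,0,-1]

```text
t: 21.18
tcp_pos: [0.5606, 0.0656, 0.1287]
tcp_rot: [-2.144, -2.296, -0.0]
contact_force: [-0.3, -0.1, -0.9]
opening: 0.048
grasp_force: 29.9
```

Run:
```python
from h import *
im,c=snap('wrist','w4'); s=arm.state(); print(s['tcp_pos'],s['tcp_rot'],s['opening'],s['grasp_force'])
a=cv2.imread('pics/scene0.png').astype(int);sc,_=snap('scene','s4')
cv2.imwrite('pics/w4v.png',np.vstack([cv2.resize(im,(640,480))[:330],cv2.resize(sc[150:300,150:420],(640,270),interpolation=cv2.INTER_CUBIC)]))
```

```text
[0.56059172 0.0656673  0.12863065] [-2.14328097e+00 -2.29663511e+00 -2.03553004e-04] 0.04804444624743768 29.854418635368347
```

View pics/w4v.png

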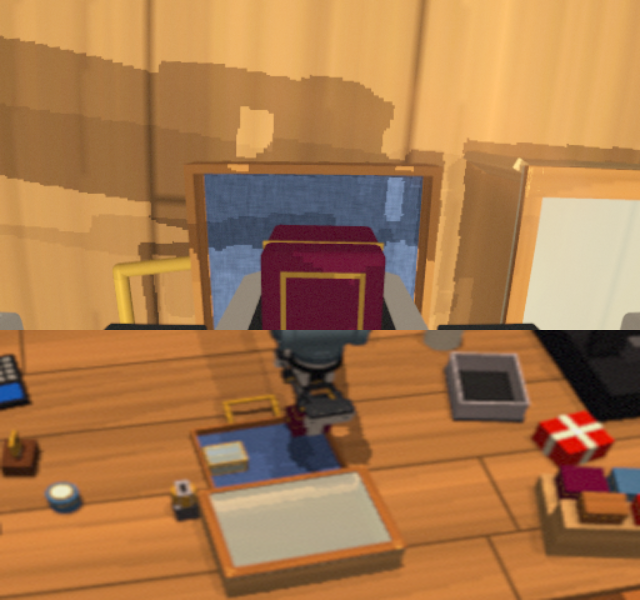

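Tray hasn't moved. Lowering the plum beside the prism.

Emit:
apply_moves:
  motion: [0,-0.15,0,0,0,0,-1,0,-0.3,0,0,0,0,-1,0,-0.45,0,0,0,0,-1,0,-0.54,0,0,0,0,-1,0,-0.54,-0.1,0,0,0,-1,0,-0.54,-0.2,0,0,0,-1,0,-0.54,-0.35,0,0,0,-1,0,-0.54,-0.5,0,0,0,-1,0,-0.54,-0.5,0,0,0,-1,0,-0.54,-0.5,0,0,0,-1]

```text
t: 22.12
tcp_pos: [0.5593, 0.0118, 0.0769]
tcp_rot: [-2.141, -2.295, 0.003]
contact_force: [-0.4, 0.7, -0.2]
opening: 0.0477
grasp_force: 29.9
```

Emit:
apply_moves:
  motion: [0,0,-0.1,0,0,0,-1,0,0,-0.2,0,0,0,-1,0,0,-0.27,0,0,0,-1,0,0,-0.33,0,0,0,-1,0,0,-0.37,0,0,0,-1,0,0,-0.4,0,0,0,-1,0,0,-0.42,0,0,0,-1,0,0,-0.43,0,0,0,-1,0,0,-0.435,0,0,0,-1,0,0,-0.435,0,0,0,-1]

```text
t: 22.95
tcp_pos: [0.5608, 0.0108, 0.0353]
tcp_rot: [2.144, 2.296, 0.0]
contact_force: [0.5, -0.8, -0.8]
opening: 0.0476
grasp_force: 29.9
```

Emit:
apply_moves:
  motion: [0,0,0,0,0,0,0.1,0,0,0,0,0,0,0.3,0,0,0,0,0,0,0.5,0,0,0,0,0,0,0.5,0,0,0,0,0,0,0.5,0,0,0.05,0,0,0,0.5,0,0,0.2,0,0,0,0.5,0,0,0.4,0,0,0,0.5,0,0,0.7,0,0,0,0.5,0,0,1,0,0,0,0.5]

```text
t: 23.78
tcp_pos: [0.5598, 0.011, 0.1359]
tcp_rot: [-2.143, -2.295, 0.002]
contact_force: [0.6, -0.9, 0.4]
opening: 0.0702
grasp_force: 0.0
```

Emit:
apply_moves:
  motion: [0,-0.1,0.15,0,0,0,1,0,-0.3,0.3,0,0,0,1,0,-0.5,0.45,0,0,0,1,0,-0.7,0.6,0,0,0,1,0,-0.9,0.7,0,0,0,1,0,-1,0.7,0,0,0,1,0,-1,0.7,0,0,0,1,0,-1,0.7,0,0,0,1,0,-1,0.7,0,0,0,1,0,-1,0.7,0,0,0,1]

```text
t: 24.62
tcp_pos: [0.56, -0.088, 0.204]
tcp_rot: [-2.142, -2.296, 0.001]
contact_force: [0.9, -0.2, -0.9]
opening: 0.094
grasp_force: 0.0
```

Emit:
apply_moves:
  motion: [0,-0.2,0,0,0,0,1,0,-0.4,0,0,0,0,1,0,-0.6,0,0,0,0,1,0,-0.8,0,0,0,0,1,0,-1,0,0,0,0,1,0,-1,0,0,0,0,1,0,-1,0,0,0,0,1,0,-1,0,0,0,0,1,0,-1,0,0,0,0,1,0,-1,0,0,0,0,1]

```text
t: 25.45
tcp_pos: [0.5606, -0.188, 0.205]
tcp_rot: [-2.142, -2.297, -0.0]
contact_force: [0.2, 0.0, 0.0]
opening: 0.0939
grasp_force: 0.0
```

Emit:
apply_moves:
  motion: [0,-0.2,0,0,0,0,1,0,-0.4,0,0,0,0,1,0,-0.6,0,0,0,0,1,0,-0.8,0,0,0,0,1,0,-1,0,0,0,0,1,0,-1,0,0,0,0,1,0,-1,0,0,0,0,1,0,-1,0,0,0,0,1,0,-1,0,0,0,0,1,0,-1,0,0,0,0,1]

```text
t: 26.28
tcp_pos: [0.5607, -0.288, 0.2052]
tcp_rot: [-2.143, -2.297, -0.0]
contact_force: [0.3, 0.2, 0.3]
opening: 0.0935
grasp_force: 0.0
```

Emit:
apply_moves:
  motion: [0,-0.2,0,0,0,0,1,0,-0.4,0,0,0,0,1,0,-0.6,0,0,0,0,1,0,-0.7,0,0,0,0,1,0,-0.7,0,0,0,0,1,0,-0.7,0,0,0,0,1,0,-0.7,0,0,0,0,1,0,-0.7,0,0,0,0,1,0,-0.7,0,0,0,0,1,0,-0.7,0,0,0,0,1]

```text
t: 27.12
tcp_pos: [0.5607, -0.3585, 0.2053]
tcp_rot: [2.143, 2.297, 0.0]
contact_force: [-0.8, -0.4, 0.4]
opening: 0.094
grasp_force: 0.0
```

Run:
```python
from h import *
im,c=snap('wrist','w5'); s=arm.state(); print(s['tcp_pos'],s['tcp_rot'])
sc,_=snap('scene','s5')
cv2.imwrite('pics/w5v.png',np.vstack([cv2.resize(im,(640,480))[:330],cv2.resize(sc[150:300,150:420],(640,270),interpolation=cv2.INTER_CUBIC)]))
```

```text
[ 0.56069716 -0.35863851  0.20521979] [-2.14353802e+00 -2.29666152e+00 -7.80936896e-05]
```

View pics/w5v.png

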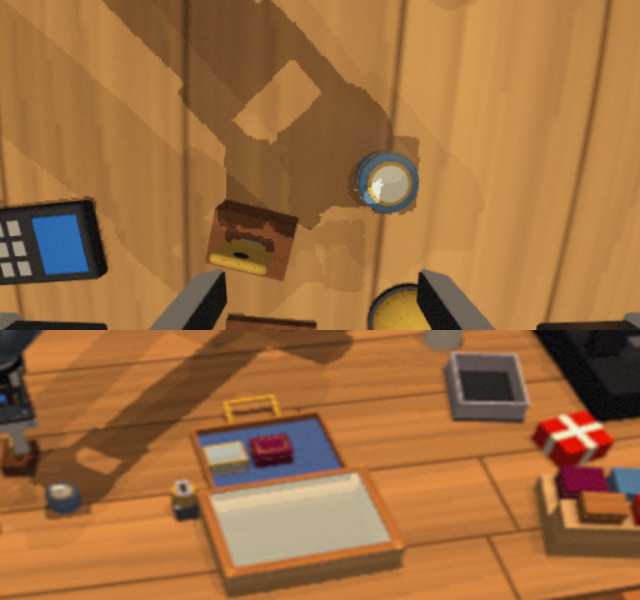

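Prism and plum stand in the tray. At 1.25x pixels the round box's disc is at (390,185) and the key head's top runs from (211,262) to (268,271).

Run:
```python
from h import *
s=dict(np.load('pics/w5.npz')); c=calib('wrist',s)
print(onz(c,(390/1.25,185/1.25),.047),onz(c,(387/1.25,182/1.25),.044))
a,b=onz(c,(210/1.25,259/1.25),.092),onz(c,(268/1.25,268/1.25),.092); d=b-a
print(a,b,(a+b)/2,np.linalg.norm(d),np.arctan2(d[1],d[0]))
```

```text
[ 0.6132 -0.3219  0.047 ] [ 0.6111 -0.32    0.044 ]
[ 0.4809 -0.3789  0.092 ] [ 0.5233 -0.3827  0.092 ] [ 0.5021 -0.3808  0.092 ] 0.04256994244769423 -0.08938383514983375
```

Emit:
apply_moves:
  motion: [0.3,0.2,-0.1,0,0,0,1,0.52,0.37,-0.2,0,0,0,1,0.52,0.37,-0.35,0,0,0,1,0.52,0.37,-0.5,0,0,0,1,0.52,0.37,-0.65,0,0,0,1,0.52,0.37,-0.8,0,0,0,1,0.52,0.37,-0.9,0,0,0,1,0.52,0.37,-0.9,0,0,0,1,0.52,0.37,-0.9,0,0,0,1,0.52,0.37,-0.9,0,0,0,1]

```text
t: 28.05
tcp_pos: [0.6128, -0.3229, 0.116]
tcp_rot: [2.144, 2.294, 0.0]
contact_force: [0.5, 0.1, -0.2]
opening: 0.0944
grasp_force: 0.0
```

Emit:
apply_moves:
  motion: [0,0,-0.15,0,0,0,1,0,0,-0.3,0,0,0,1,0,0,-0.45,0,0,0,1,0,0,-0.6,0,0,0,1,0,0,-0.75,0,0,0,1,0,0,-0.87,0,0,0,1,0,0,-0.87,0,0,0,1,0,0,-0.87,0,0,0,1,0,0,-0.87,0,0,0,1,0,0,-0.87,0,0,0,1]

```text
t: 28.88
tcp_pos: [0.6134, -0.3228, 0.0294]
tcp_rot: [2.143, 2.294, 0.0]
contact_force: [0.1, -0.7, 0.5]
opening: 0.094
grasp_force: 0.0
```

Emit:
apply_moves:
  motion: [0,0,0,0,0,0,-1,0,0,0,0,0,0,-1,0,0,0,0,0,0,-1,0,0,0,0,0,0,-1,0,0,0,0,0,0,-1,0,0,0,0,0,0,-1,0,0,0,0,0,0,-1,0,0,0,0,0,0,-1,0,0,0,0,0,0,-1,0,0,0,0,0,0,-1]

```text
t: 29.72
tcp_pos: [0.6126, -0.3222, 0.0282]
tcp_rot: [-2.144, -2.296, -0.0]
contact_force: [0.6, -0.5, 0.2]
opening: 0.0499
grasp_force: 30.0
```

Emit:
apply_moves:
  motion: [0,0,0.1,0,0,0,-1,0,0,0.25,0,0,0,-1,0,0,0.4,0,0,0,-1,0,0,0.55,0,0,0,-1,0,0,0.7,0,0,0,-1,0,0,0.85,0,0,0,-1,0,0,1,0,0,0,-1,-0.05,0.1,1,0,0,0,-1,-0.1,0.2,1,0,0,0,-1,-0.1,0.2,1,0,0,0,-1]

```text
t: 30.55
tcp_pos: [0.6023, -0.3009, 0.1294]
tcp_rot: [-2.143, -2.297, -0.0]
contact_force: [-0.3, 0.2, -1.5]
opening: 0.0498
grasp_force: 30.0
```

Emit:
apply_moves:
  motion: [-0.05,0.15,0.1,0,0,0,-1,-0.1,0.3,0.2,0,0,0,-1,-0.1,0.45,0.3,0,0,0,-1,-0.1,0.6,0.4,0,0,0,-1,-0.15,0.75,0.5,0,0,0,-1,-0.15,0.9,0.5,0,0,0,-1,-0.15,1,0.5,0,0,0,-1,-0.15,1,0.5,0,0,0,-1,-0.15,1,0.5,0,0,0,-1,-0.15,1,0.5,0,0,0,-1]

```text
t: 31.38
tcp_pos: [0.5875, -0.2024, 0.1774]
tcp_rot: [-2.144, -2.295, 0.001]
contact_force: [-0.0, -0.4, -0.9]
opening: 0.0496
grasp_force: 30.0
```

Emit:
apply_moves:
  motion: [-0.05,0.15,0,0,0,0,-1,-0.1,0.3,0,0,0,0,-1,-0.1,0.45,0,0,0,0,-1,-0.1,0.6,0,0,0,0,-1,-0.15,0.75,0,0,0,0,-1,-0.15,0.9,0,0,0,0,-1,-0.15,1,0,0,0,0,-1,-0.15,1,0,0,0,0,-1,-0.15,1,0,0,0,0,-1,-0.15,1,0,0,0,0,-1]

```text
t: 32.22
tcp_pos: [0.5728, -0.1024, 0.1783]
tcp_rot: [2.144, 2.296, -0.0]
contact_force: [0.1, 0.3, -1.2]
opening: 0.0497
grasp_force: 30.0
```

Emit:
apply_moves:
  motion: [-0.05,0.15,0,0,0,0,-1,-0.1,0.3,0,0,0,0,-1,-0.1,0.45,0,0,0,0,-1,-0.1,0.6,0,0,0,0,-1,-0.17,0.75,0,0,0,0,-1,-0.17,0.9,0,0,0,0,-1,-0.17,1,0,0,0,0,-1,-0.17,1,0,0,0,0,-1,-0.17,1,0,0,0,0,-1,-0.17,1,0,0,0,0,-1]

```text
t: 33.05
tcp_pos: [0.5556, -0.0024, 0.1782]
tcp_rot: [2.144, 2.296, -0.0]
contact_force: [0.1, -0.5, -1.1]
opening: 0.0494
grasp_force: 30.0
```

Run:
```python
from h import *
im,c=snap('wrist','w6'); s=arm.state(); print(s['tcp_pos'],s['tcp_rot'],s['opening'],s['grasp_force'])
for z in (.028,.030): print(proj(c,[[.4705,.1107,z],[.6344,.1225,z]])*1.5)
sc,_=snap('scene','s6')
a=cv2.imread('pics/s5.png')
cv2.imwrite('pics/w6v.png',np.vstack([cv2.resize(im,(640,480))[:330],cv2.resize(sc[150:300,150:420],(640,270),interpolation=cv2.INTER_CUBIC)]))
```

```text
[ 0.55560959 -0.00266178  0.17818941] [ 2.14476624e+00  2.29526890e+00 -1.98025168e-04] 0.04979837343868482 29.999743402004242
[[261.0446628   85.77487894]
 [527.04599128  85.12647166]]
[[260.21636955  85.30284238]
 [527.9847878   84.65358965]]
```

View pics/w6v.png

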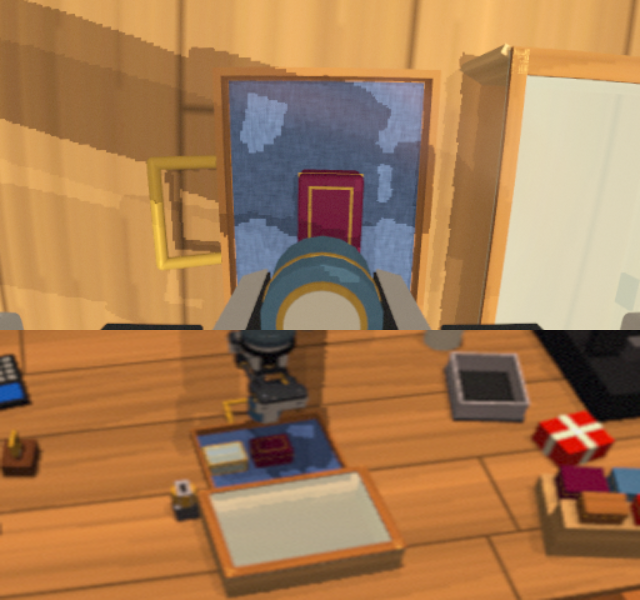

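Tray unchanged. Placing the round box in the +y slot.

Emit:
apply_moves:
  motion: [0,0.15,0,0,0,0,-1,0,0.3,0,0,0,0,-1,0,0.45,0,0,0,0,-1,0,0.6,-0.1,0,0,0,-1,0,0.75,-0.2,0,0,0,-1,0,0.82,-0.3,0,0,0,-1,0,0.82,-0.45,0,0,0,-1,0,0.82,-0.6,0,0,0,-1,0,0.82,-0.6,0,0,0,-1,0,0.82,-0.6,0,0,0,-1]

```text
t: 33.98
tcp_pos: [0.555, 0.0793, 0.1172]
tcp_rot: [-2.144, -2.294, 0.002]
contact_force: [0.6, -0.0, -1.0]
opening: 0.0494
grasp_force: 30.0
```

Emit:
apply_moves:
  motion: [0,0,-0.15,0,0,0,-1,0,0,-0.3,0,0,0,-1,0,0,-0.45,0,0,0,-1,0,0,-0.58,0,0,0,-1,0,0,-0.68,0,0,0,-1,0,0,-0.75,0,0,0,-1,0,0,-0.79,0,0,0,-1,0,0,-0.82,0,0,0,-1,0,0,-0.835,0,0,0,-1,0,0,-0.835,0,0,0,-1]

```text
t: 34.82
tcp_pos: [0.5558, 0.0798, 0.0348]
tcp_rot: [2.144, 2.296, 0.0]
contact_force: [0.3, 0.6, -1.5]
opening: 0.0495
grasp_force: 30.0
```

Emit:
apply_moves:
  motion: [0,0,0,0,0,0,0.1,0,0,0,0,0,0,0.3,0,0,0,0,0,0,0.5,0,0,0,0,0,0,0.5,0,0,0,0,0,0,0.5,0,0,0.05,0,0,0,0.5,0,0,0.2,0,0,0,0.5,0,0,0.4,0,0,0,0.5,0,0,0.7,0,0,0,0.5,0,0,1,0,0,0,0.5]

```text
t: 35.65
tcp_pos: [0.5548, 0.0799, 0.1354]
tcp_rot: [-2.143, -2.295, 0.002]
contact_force: [1.0, -0.5, -0.3]
opening: 0.0705
grasp_force: 0.0
```

Run:
```python
from h import *
ang=lambda d:np.arctan2(d[1],d[0])
def go(tag,sc,T,C):
    c=calib('wrist',dict(np.load(f'pics/{tag}.npz')))
    f=lambda p,z:onz(c,np.array(p)/sc,z)[:2]
    t=[f(p,.029) for p in T]; k=[f(p,.086) for p in C]
    print(tag,'tray',t,'yaw x',ang(t[1]-t[0]),'y',ang(t[0]-t[2])-np.pi/2)
    print('case',k,'yaw x',ang(k[1]-k[0]),'y',ang(k[0]-k[2])-np.pi/2)
    y=.066; u=np.array([np.cos(y),np.sin(y)]);v=np.array([-u[1],u[0]])
    print('lateral',(k[0]-t[0])@v,(k[1]-t[1])@v,'along',(k[0]-t[1])@u)
go('w6',1.25,[(218,72),(441,70),(232,300)],[(512,48),(640,56),(488,322)])
go('w2',1.5,[(246,136),(508,133),(262,378)],[(590,113),(768,120),(568,385)])
```

```text
w6 tray [array([0.4711, 0.1102]), array([0.6354, 0.1231]), array([ 0.4842, -0.0707])] yaw x 0.0783541684303258 y 0.07228951262923045
case [array([0.6615, 0.1306]), array([0.7479, 0.1369]), array([ 0.6769, -0.0493])] yaw x 0.0727878486039251 y 0.08539493058407133
lateral 0.007798306145755628 0.006350343884949081 along 0.026537815540292106
w2 tray [array([0.4708, 0.1107]), array([0.6342, 0.1224]), array([ 0.4805, -0.0542])] yaw x 0.0714814307731843 y 0.05875582271572277
case [array([0.6612, 0.1318]), array([0.7613, 0.1386]), array([ 0.6734, -0.0189])] yaw x 0.06782785945639502 y 0.08077937755231379
lateral 0.008496782099105078 0.007782218003395878 along 0.027561165031167952
```

Emit:
apply_moves:
  motion: [-0.1,-0.1,0.2,0,0,0,0,-0.2,-0.2,0.4,0,0,0,0,-0.3,-0.3,0.5,0,0,0,0,-0.3,-0.4,0.7,0,0,0,0,-0.3,-0.5,0.7,0,0,0,0,-0.3,-0.6,0.7,0,0,0,0,-0.3,-0.7,0.7,0,0,0,0,-0.3,-0.8,0.7,0,0,0,0,-0.3,-0.8,0.7,0,0,0,0,-0.3,-0.8,0.7,0,0,0,0]

```text
t: 36.48
tcp_pos: [0.5252, -0.0006, 0.2036]
tcp_rot: [-2.144, -2.293, 0.001]
contact_force: [0.4, 0.6, -0.5]
opening: 0.0472
grasp_force: 0.0
```

Run:
```python
from h import *
im,c=snap('wrist','w7'); s=arm.state(); print(s['tcp_pos'],s['tcp_rot'],s['opening'])
cv2.imwrite('pics/w7v.png',cv2.resize(im,(768,576),interpolation=cv2.INTER_CUBIC))
```

```text
[ 5.25298628e-01 -2.38384455e-04  2.03782595e-01] [-2.14385660e+00 -2.29438663e+00  9.95342178e-04] 0.046967965276330716
```

View pics/w7v.png

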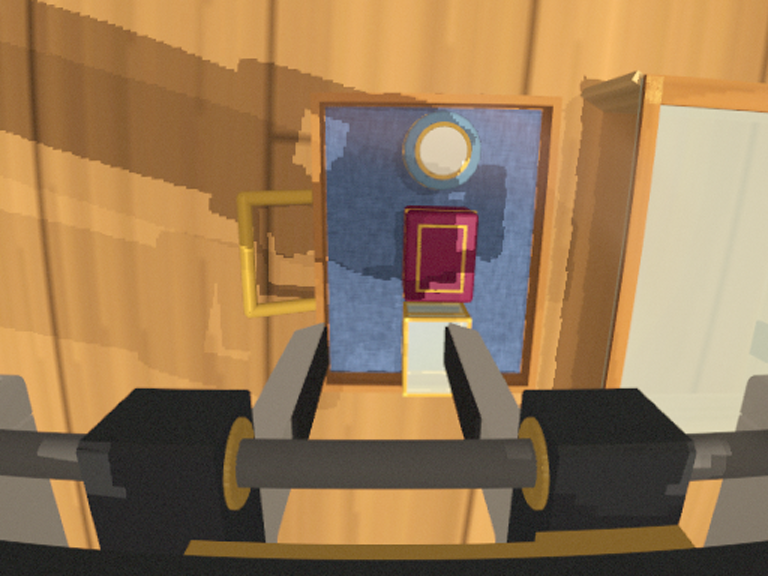

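The three pieces stand apart in the tray. The tray sits about 10 mm too far to +y for the mouth. I'll pinch the handle bar at about (0.431, 0.002).

Emit:
apply_moves:
  motion: [-0.2,0.02,0,0,0,0,0,-0.4,0.02,0,0,0,0,0,-0.6,0.02,0,0,0,0,0,-0.8,0.02,0,0,0,0,0,-0.94,0.02,-0.1,0,0,0,0,-0.94,0.02,-0.25,0,0,0,0,-0.94,0.02,-0.4,0,0,0,0,-0.94,0.02,-0.6,0,0,0,0,-0.94,0.02,-0.6,0,0,0,0,-0.94,0.02,-0.6,0,0,0,0]

```text
t: 37.37
tcp_pos: [0.4308, 0.0024, 0.1439]
tcp_rot: [-2.142, -2.295, 0.002]
contact_force: [0.6, 0.0, 0.6]
opening: 0.0472
grasp_force: 0.0
```

Emit:
apply_moves:
  motion: [0,0,-0.15,0,0,0,0,0,0,-0.3,0,0,0,0,0,0,-0.45,0,0,0,0,0,0,-0.6,0,0,0,0,0,0,-0.75,0,0,0,0,0,0,-0.9,0,0,0,0,0,0,-1,0,0,0,0,0,0,-1,0,0,0,0,0,0,-1,0,0,0,0,0,0,-1,0,0,0,0]

```text
t: 38.2
tcp_pos: [0.4326, 0.0016, 0.0458]
tcp_rot: [2.143, 2.295, 0.002]
contact_force: [0.2, -0.2, 0.9]
opening: 0.0471
grasp_force: 0.0
```

Emit:
apply_moves:
  motion: [0,0,0,0,0,0,-0.4,0,0,0,0,0,0,-0.5,0,0,0,0,0,0,-0.6,0,0,0,0,0,0,-0.7,0,0,0,0,0,0,-0.8,0,0,0,0,0,0,-0.9,0,0,0,0,0,0,-1,0,0,0,0,0,0,-1,0,0,0,0,0,0,-1,0,0,0,0,0,0,-1]

```text
t: 39.03
tcp_pos: [0.4313, 0.0019, 0.0445]
tcp_rot: [-2.144, -2.296, 0.0]
contact_force: [-2.6, 0.3, 1.1]
opening: 0.0088
grasp_force: 30.0
```

Run:
```python
from h import *
im,c=snap('wrist','w8'); s=arm.state(); print(s['tcp_pos'],s['tcp_rot'],s['opening'])
sc,_=snap('scene','s8')
cv2.imwrite('pics/w8v.png',np.vstack([cv2.resize(im,(640,480))[:330],cv2.resize(sc[150:300,150:420],(640,270),interpolation=cv2.INTER_CUBIC)]))
```

```text
[0.43139964 0.00187874 0.0445413 ] [-2.14400609e+00 -2.29570927e+00  3.43349028e-04] 0.008855488351711828
```

View pics/w8v.png

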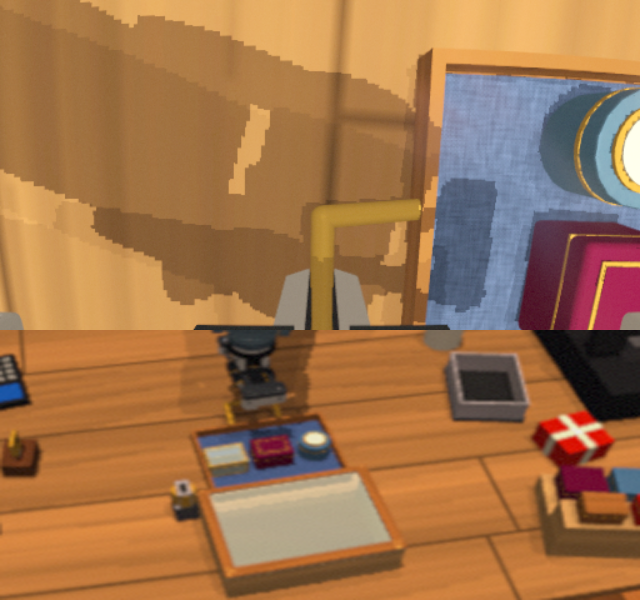

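The handle is pinched and the bar sits between the pads. I'll refine the case and tray poses by least squares over all picked corners before steering.

```bash
cat > fit.py <<'E'
from h import *
from scipy.optimize import least_squares
S=calib('scene');D=calib('side'); w=lambda t:calib('wrist',dict(np.load(f'pics/{t}.npz')))
sc=lambda u:(60+u[0]/2.2,140+u[1]/2.2); si=lambda u:(120+u[0]/2.4,100+u[1]/2.4)
W2,W6,W7=w('w2'),w('w6'),w('w7')
q=lambda k:(lambda u:(u[0]/k,u[1]/k))
case=[(S,sc,(-92,-127,86),(384,218)),(S,sc,(-92,127,86),(531,195)),(S,sc,(92,127,86),(571,287)),(S,sc,(92,-127,86),(411,322)),
(D,si,(-92,-127,86),(447,238)),(D,si,(-92,127,86),(347,146)),(D,si,(92,127,86),(443,106)),(D,si,(92,-127,86),(553,188)),
(W2,q(1.5),(-92,127,86),(590,113)),(W6,q(1.25),(-92,127,86),(512,48)),(W7,q(1.5),(-92,127,86),(648,76))]
tray=[(S,sc,(-85,-110,29),(377,147)),(S,sc,(-85,110,29),(494,127)),(D,si,(-85,-110,29),(318,311)),(D,si,(-85,110,29),(238,220)),(D,si,(85,110,29),(333,183)),(D,si,(85,-110,29),(417,264)),
(W2,q(1.5),(-85,110,29),(246,136)),(W2,q(1.5),(85,110,29),(508,133)),(W6,q(1.25),(-85,110,29),(218,72)),(W6,q(1.25),(85,110,29),(441,70)),(W7,q(1.5),(-85,110,29),(319,102)),(W7,q(1.5),(85,110,29),(559,97)),(W7,q(1.5),(-85,-110,29),(327,384))]
def fit(obs,x0):
    def r(p):
        c,s=np.cos(p[2]),np.sin(p[2]);o=[]
        for cal,m,X,u in obs:
            X=np.array(X)/1000; W=[p[0]+c*X[0]-s*X[1],p[1]+s*X[0]+c*X[1],X[2]]
            k=cal[0][0,0]/np.linalg.norm(cal[2][:3,3]-W)
            o.append((proj(cal,W)[0]-m(u))/k*1000)
        return np.ravel(o)
    f=least_squares(r,x0,loss='soft_l1',f_scale=3); print(f.x.round(4)); print(f.fun.reshape(-1,2).round(1).tolist()); return f.x
if __name__=='__main__':
    C=fit(case,[.76,.008,.066]);T=fit(tray,[.56,.008,.066])
    c,s=np.cos(C[2]),np.sin(C[2]);d=T[:2]-C[:2];print('tray in case',(c*d[0]+s*d[1]).round(4),(-s*d[0]+c*d[1]).round(4),T[2]-C[2])
E
python3 fit.py
```

```text
[0.7608 0.0081 0.0519]
[[-4.3, -0.9], [8.8, -14.2], [5.6, -3.2], [-4.3, -0.3], [2.0, -0.8], [-2.0, -14.8], [2.8, -14.4], [0.4, 0.5], [0.9, 2.1], [0.8, 0.6], [-1.4, 0.6]]
[0.5618 0.0068 0.0756]
[[-6.7, -6.0], [-0.5, -15.1], [0.1, 0.4], [-2.7, -6.5], [1.5, -15.1], [6.6, -5.7], [-2.2, 0.6], [4.3, -0.2], [-2.6, 0.0], [3.1, 0.5], [-4.2, -3.1], [5.4, 0.4], [-0.8, 10.6]]
tray in case -0.1988 0.0091 0.023726825434140293
```

```bash
cat > rect.py <<'E'
from h import *
def warp(img,cal,z,x0=.35,x1=.95,y0=-.25,y1=.3,res=1000):
    xs=np.arange(x0,x1,1/res);ys=np.arange(y0,y1,1/res)
    X,Y=np.meshgrid(xs,ys,indexing='ij')
    p=proj(cal,np.c_[X.ravel(),Y.ravel(),np.full(X.size,z)]).astype(np.float32).reshape(X.shape+(2,))
    return cv2.remap(img,p,None,cv2.INTER_LINEAR)
def rect(m,x0=.35,y0=-.25,res=1000):
    m=cv2.morphologyEx(m.astype(np.uint8),cv2.MORPH_CLOSE,np.ones((9,9)));m=cv2.morphologyEx(m,cv2.MORPH_OPEN,np.ones((7,7)))
    n,l,s,c=cv2.connectedComponentsWithStats(m); i=1+np.argmax(s[1:,4])
    cs,_=cv2.findContours((l==i).astype(np.uint8),cv2.RETR_EXTERNAL,cv2.CHAIN_APPROX_NONE)
    (cy,cx),(a,b),th=cv2.minAreaRect(max(cs,key=len))
    return (x0+cx/res,y0+cy/res,a/res,b/res,th,s[i,4]/(a*b))
if __name__=='__main__':
    for n in ('scene','side'):
        for tag in ('0',):
            im=cv2.imread(f'pics/{n}{tag}.png');cal=calib(n)
            hs=cv2.cvtColor(warp(im,cal,.086),cv2.COLOR_BGR2HSV); print(n,'glass',np.round(rect((hs[...,1]<75)&(hs[...,2]>110)),4))
            hs=cv2.cvtColor(warp(im,cal,.006),cv2.COLOR_BGR2HSV); print(n,'felt',np.round(rect((hs[...,0]>95)&(hs[...,0]<130)&(hs[...,1]>60)),4))
E
python3 rect.py
```

```text
scene glass [7.7130e-01 7.3000e-03 1.2710e-01 2.1970e-01 8.6748e+01 9.0890e-01]
scene felt [5.47000e-01 7.90000e-03 1.31300e-01 2.00400e-01 8.66981e+01 9.88000e-01]
side glass [7.57800e-01 5.20000e-03 1.52600e-01 2.16200e-01 8.73974e+01 9.86800e-01]
side felt [5.61600e-01 1.38000e-02 1.40700e-01 1.82800e-01 8.65467e+01 9.86800e-01]
```

Scene, side and wrist measurements agree on an offset of about +9 mm and equal headings of about 0.06. I'll shift the tray sideways before the mouth, then push it in slowly.

Emit:
apply_moves:
  motion: [0.01,-0.005,0,0,0,0,-1,0.02,-0.015,0,0,0,0,-1,0.04,-0.025,0,0,0,0,-1,0.06,-0.04,0,0,0,0,-1,0.08,-0.055,0,0,0,0,-1,0.1,-0.07,0,0,0,0,-1,0.11,-0.08,0,0,0,0,-1,0.12,-0.083,0,0,0,0,-1,0.12,-0.083,0,0,0,0,-1,0.12,-0.083,0,0,0,0,-1]

```text
t: 39.97
tcp_pos: [0.4438, -0.0066, 0.0446]
tcp_rot: [2.144, 2.295, 0.0]
contact_force: [-0.1, -0.0, -3.2]
opening: 0.009
grasp_force: 30.1
```

Emit:
apply_moves:
  motion: [0.02,0.001,0,0,0,0,-1,0.06,0.004,0,0,0,0,-1,0.1,0.006,0,0,0,0,-1,0.15,0.009,0,0,0,0,-1,0.2,0.012,0,0,0,0,-1,0.25,0.015,0,0,0,0,-1,0.28,0.017,0,0,0,0,-1,0.3,0.019,0,0,0,0,-1,0.3,0.019,0,0,0,0,-1,0.3,0.019,0,0,0,0,-1]

```text
t: 40.8
tcp_pos: [0.4742, -0.0046, 0.0448]
tcp_rot: [2.143, 2.295, 0.001]
contact_force: [0.8, -0.6, -2.5]
opening: 0.0089
grasp_force: 30.0
```

Run:
```python
from rect import *
s=arm.state();print(s['contact_force'],s['torque'])
for n in ('scene','side'):
    im,cal=snap(n,n+'9')
    hs=cv2.cvtColor(warp(im,cal,.006),cv2.COLOR_BGR2HSV); print(n,np.round(rect((hs[...,0]>95)&(hs[...,0]<130)&(hs[...,1]>60)),4))
```

```text
[ 0.7891894  -0.57653428 -2.47636876] [-0.04411835 -0.15364383 -0.0101272 ]
scene [5.69300e-01 9.00000e-04 8.23000e-02 1.99300e-01 8.64237e+01 3.60100e-01]
side [ 5.65500e-01 -2.00000e-04  5.21000e-02  1.69900e-01  8.62218e+01
  7.30000e-01]
```

Emit:
apply_moves:
  motion: [0.03,0.002,0,0,0,0,-1,0.07,0.004,0,0,0,0,-1,0.12,0.007,0,0,0,0,-1,0.18,0.011,0,0,0,0,-1,0.24,0.015,0,0,0,0,-1,0.3,0.019,0,0,0,0,-1,0.35,0.022,0,0,0,0,-1,0.38,0.024,0,0,0,0,-1,0.4,0.025,0,0,0,0,-1,0.4,0.025,0,0,0,0,-1]

```text
t: 41.73
tcp_pos: [0.5143, -0.0021, 0.0447]
tcp_rot: [2.144, 2.295, 0.001]
contact_force: [1.5, -0.4, -3.0]
opening: 0.0091
grasp_force: 30.0
```

Emit:
apply_moves:
  motion: [0.03,0.002,0,0,0,0,-1,0.07,0.004,0,0,0,0,-1,0.12,0.007,0,0,0,0,-1,0.18,0.011,0,0,0,0,-1,0.24,0.015,0,0,0,0,-1,0.3,0.019,0,0,0,0,-1,0.35,0.022,0,0,0,0,-1,0.38,0.024,0,0,0,0,-1,0.4,0.025,0,0,0,0,-1,0.4,0.025,0,0,0,0,-1]

```text
t: 42.57
tcp_pos: [0.5543, 0.0004, 0.0447]
tcp_rot: [2.144, 2.295, 0.001]
contact_force: [1.1, 0.0, -2.6]
opening: 0.0088
grasp_force: 30.0
```

Emit:
apply_moves:
  motion: [0.03,0.002,0,0,0,0,-1,0.07,0.004,0,0,0,0,-1,0.12,0.007,0,0,0,0,-1,0.18,0.011,0,0,0,0,-1,0.24,0.015,0,0,0,0,-1,0.3,0.019,0,0,0,0,-1,0.35,0.022,0,0,0,0,-1,0.38,0.024,0,0,0,0,-1,0.4,0.025,0,0,0,0,-1,0.4,0.025,0,0,0,0,-1]

```text
t: 43.4
tcp_pos: [0.5943, 0.0029, 0.0447]
tcp_rot: [2.144, 2.295, 0.001]
contact_force: [1.1, 0.9, -2.5]
opening: 0.009
grasp_force: 30.0
```

Emit:
apply_moves:
  motion: [0.02,0.001,0,0,0,0,-1,0.05,0.003,0,0,0,0,-1,0.08,0.005,0,0,0,0,-1,0.11,0.007,0,0,0,0,-1,0.14,0.009,0,0,0,0,-1,0.17,0.011,0,0,0,0,-1,0.2,0.012,0,0,0,0,-1,0.22,0.014,0,0,0,0,-1,0.23,0.014,0,0,0,0,-1,0.23,0.014,0,0,0,0,-1]

```text
t: 44.23
tcp_pos: [0.617, 0.0043, 0.0447]
tcp_rot: [2.144, 2.296, 0.001]
contact_force: [0.0, -0.3, -2.9]
opening: 0.0089
grasp_force: 30.0
```

Emit:
apply_moves:
  motion: [0.01,0,0,0,0,0,-1,0.02,0.001,0,0,0,0,-1,0.03,0.002,0,0,0,0,-1,0.04,0.002,0,0,0,0,-1,0.05,0.003,0,0,0,0,-1,0.06,0.004,0,0,0,0,-1,0.07,0.004,0,0,0,0,-1,0.08,0.005,0,0,0,0,-1,0.08,0.005,0,0,0,0,-1,0.08,0.005,0,0,0,0,-1]

```text
t: 45.07
tcp_pos: [0.6249, 0.0048, 0.0447]
tcp_rot: [2.144, 2.296, 0.001]
contact_force: [-0.9, 0.0, -2.3]
opening: 0.0089
grasp_force: 30.0
```

Emit:
apply_moves:
  motion: [0.01,0,0,0,0,0,-1,0.015,0.001,0,0,0,0,-1,0.02,0.001,0,0,0,0,-1,0.025,0.001,0,0,0,0,-1,0.03,0.002,0,0,0,0,-1,0.035,0.002,0,0,0,0,-1,0.04,0.002,0,0,0,0,-1,0.04,0.002,0,0,0,0,-1,0.04,0.002,0,0,0,0,-1,0.04,0.002,0,0,0,0,-1]

```text
t: 45.9
tcp_pos: [0.6269, 0.0055, 0.0446]
tcp_rot: [-2.141, -2.293, 0.004]
contact_force: [-8.3, 0.9, 4.1]
opening: 0.0091
grasp_force: 30.0
```

Emit:
apply_moves:
  motion: [0.005,0,0,0,0,0,-1,0.01,0,0,0,0,0,-1,0.015,0.001,0,0,0,0,-1,0.02,0.001,0,0,0,0,-1,0.02,0.001,0,0,0,0,-1,0.02,0.001,0,0,0,0,-1,0.02,0.001,0,0,0,0,-1,0.02,0.001,0,0,0,0,-1,0.02,0.001,0,0,0,0,-1,0.02,0.001,0,0,0,0,-1]

```text
t: 46.73
tcp_pos: [0.6272, 0.006, 0.0445]
tcp_rot: [-2.138, -2.291, 0.009]
contact_force: [-14.1, 1.9, 9.6]
opening: 0.0088
grasp_force: 30.0
```

Run:
```python
from h import *
s=arm.state();print(s['tcp_pos'],s['contact_force'],s['torque'])
a,_=snap('scene','s10');b,_=snap('side','d10')
r=lambda im,w,h:cv2.resize(im,(w,h),interpolation=cv2.INTER_CUBIC)
cv2.imwrite('pics/v10.png',np.hstack([r(a[200:300,200:330],400,308),r(b[110:250,190:370],396,308)]))
```

```text
[0.62718543 0.00603906 0.04450352] [-14.05329116   1.85670912   9.55568811] [ 0.22512999  2.69748025 -0.05640001]
```

View pics/v10.png

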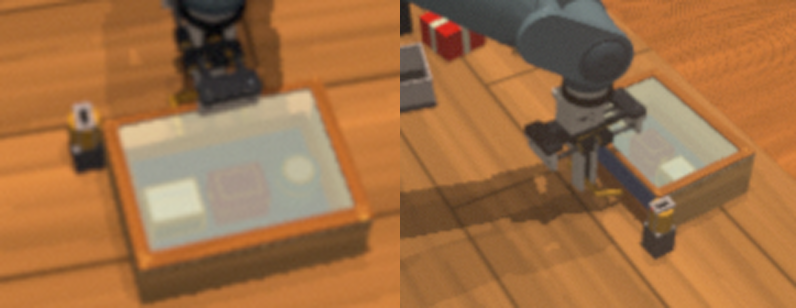

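The stock stands upright under the glass and the tray has reached its stop: force rose to 14 N with no further travel. I'll back off, release with a narrow opening and head for the key.

Emit:
apply_moves:
  motion: [-0.015,0,0,0,0,0,-1,-0.03,0,0,0,0,0,-1,-0.03,0,0,0,0,0,-1,-0.03,0,0,0,0,0,-0.7,-0.03,0,0,0,0,0,-0.5,-0.03,0,0,0,0,0,-0.5,-0.03,0,0,0,0,0,-0.5,-0.03,0,0,0,0,0,-0.5,-0.03,0,0,0,0,0,-0.5,-0.03,0,0,0,0,0,-0.5]

```text
t: 47.67
tcp_pos: [0.6278, 0.005, 0.0447]
tcp_rot: [2.144, 2.296, 0.0]
contact_force: [-0.7, 0.1, 0.6]
opening: 0.0237
grasp_force: 0.0
```

Emit:
apply_moves:
  motion: [0,0,0.1,0,0,0,-0.5,0,0,0.2,0,0,0,-0.5,0,0,0.3,0,0,0,-0.5,0,0,0.4,0,0,0,-0.5,0,0,0.5,0,0,0,-0.5,0,0,0.6,0,0,0,-0.5,0,0,0.7,0,0,0,-0.5,0,0,0.8,0,0,0,-0.5,0,0,0.9,0,0,0,-0.5,0,0,1,0,0,0,-0.5]

```text
t: 48.5
tcp_pos: [0.6275, 0.0051, 0.1457]
tcp_rot: [2.144, 2.296, 0.0]
contact_force: [0.6, -0.4, -0.0]
opening: 0.0236
grasp_force: 0.0
```

Emit:
apply_moves:
  motion: [-0.1,-0.1,0.2,0,0,0.05,-0.5,-0.2,-0.2,0.4,0,0,0.1,-0.5,-0.3,-0.3,0.5,0,0,0.15,-0.5,-0.3,-0.4,0.6,0,0,0.2,-0.5,-0.3,-0.5,0.6,0,0,0.25,-0.5,-0.3,-0.6,0.6,0,0,0.3,-0.5,-0.3,-0.7,0.6,0,0,0.35,-0.5,-0.3,-0.8,0.6,0,0,0.4,-0.5,-0.3,-0.9,0.6,0,0,0.45,-0.5,-0.3,-1,0.6,0,0,0.45,-0.5]

```text
t: 49.33
tcp_pos: [0.5975, -0.0954, 0.2051]
tcp_rot: [1.215, 2.897, -0.0]
contact_force: [0.2, -0.1, 0.2]
opening: 0.0236
grasp_force: 0.0
```

Emit:
apply_moves:
  motion: [-0.1,-0.1,0,0,0,0.05,-0.5,-0.2,-0.2,0,0,0,0.1,-0.5,-0.3,-0.3,0,0,0,0.15,-0.5,-0.3,-0.4,0,0,0,0.2,-0.5,-0.3,-0.5,0,0,0,0.25,-0.5,-0.3,-0.6,0,0,0,0.3,-0.5,-0.3,-0.7,0,0,0,0.35,-0.5,-0.3,-0.8,0,0,0,0.4,-0.5,-0.3,-0.9,0,0,0,0.45,-0.5,-0.3,-1,0,0,0,0.45,-0.5]

```text
t: 50.17
tcp_pos: [0.5675, -0.1955, 0.205]
tcp_rot: [0.14, 3.138, -0.0]
contact_force: [0.5, -0.5, 0.4]
opening: 0.0238
grasp_force: 0.0
```

Emit:
apply_moves:
  motion: [-0.1,-0.15,0,0,0,0,-0.5,-0.2,-0.3,0,0,0,0,-0.5,-0.3,-0.45,0,0,0,0,-0.5,-0.4,-0.6,0,0,0,0,-0.5,-0.5,-0.75,0,0,0,0,-0.5,-0.6,-0.9,0,0,0,0,-0.5,-0.65,-1,0,0,0,0,-0.5,-0.65,-1,0,0,0,0,-0.5,-0.65,-1,0,0,0,0,-0.5,-0.65,-1,0,0,0,0,-0.5]

```text
t: 51.0
tcp_pos: [0.5029, -0.2944, 0.2047]
tcp_rot: [0.14, 3.138, 0.001]
contact_force: [-0.0, 0.3, -0.3]
opening: 0.0232
grasp_force: 0.0
```

Emit:
apply_moves:
  motion: [0,-0.2,0,0,0,0,-0.3,0,-0.4,0,0,0,0,-0.1,0,-0.6,0,0,0,0,0,0,-0.8,0,0,0,0,0,0,-0.87,0,0,0,0,0,0,-0.87,0,0,0,0,0,0,-0.87,0,0,0,0,0,0,-0.87,0,0,0,0,0,0,-0.87,0,0,0,0,0,0,-0.87,0,0,0,0,0]

```text
t: 51.83
tcp_pos: [0.5028, -0.3809, 0.2047]
tcp_rot: [0.138, 3.139, 0.0]
contact_force: [0.8, 0.3, 0.0]
opening: 0.047
grasp_force: 0.0
```

```bash
cat > kw.py <<'E'
from rect import *
def toolang(s): return 2*np.arctan2(s['tcp_rot'][1],s['tcp_rot'][0])-np.pi/2
E
python3 - <<'E'
from kw import *
im,c=snap('wrist','k1'); s=arm.state(); print(s['tcp_pos'],toolang(s),s['joint_positions'].round(2))
p=proj(c,[[.5,-.382,.092]])[0];print(p)
u,v=p.astype(int); hs=cv2.cvtColor(im,cv2.COLOR_BGR2HSV)
print(hs[v-30:v+40:4,u-24:u+26:4].tolist()[::3])
for S0 in (120,150,180):
    g=dict(x0=.44,x1=.56,y0=-.44,y1=-.32,res=4000)
    w=cv2.cvtColor(warp(im,c,.092,**g),cv2.COLOR_BGR2HSV)
    m=(w[...,0]>20)&(w[...,0]<32)&(w[...,1]>S0)&(w[...,2]>70)
    print(S0,m.sum(),np.round(rect(m,.44,-.44,4000),4))
E
```

```text
[ 0.50273709 -0.38112864  0.20473923] 1.48283622998279 [-0.83  0.22  1.63  0.    1.29 -2.31]
[254.52574251 188.14227342]
[[[16, 169, 124], [12, 169, 86], [9, 158, 79], [12, 175, 83], [12, 188, 84], [11, 170, 84], [14, 167, 96], [15, 176, 87], [10, 166, 89], [11, 162, 88], [12, 179, 87], [12, 183, 74], [10, 156, 75]], [[15, 158, 132], [12, 181, 83], [11, 155, 84], [13, 210, 80], [10, 163, 83], [14, 181, 83], [19, 185, 143], [19, 193, 143], [11, 176, 81], [9, 158, 76], [11, 155, 74], [8, 180, 65], [10, 153, 75]], [[14, 166, 117], [11, 167, 101], [10, 160, 99], [12, 173, 96], [11, 181, 76], [17, 176, 107], [19, 189, 128], [19, 186, 126], [12, 171, 97], [11, 163, 94], [11, 167, 90], [11, 170, 90], [13, 176, 110]], [[12, 178, 110], [10, 168, 88], [11, 170, 87], [13, 172, 89], [12, 176, 87], [18, 178, 123], [20, 199, 127], [18, 184, 118], [10, 172, 95], [10, 164, 92], [12, 173, 87], [9, 154, 91], [16, 152, 199]], [[16, 155, 202], [16, 159, 191], [14, 162, 173], [13, 171, 151], [12, 169, 149], [19, 187, 146], [19, 189, 155], [14, 182, 140], [11, 169, 146], [12, 183, 141], [12, 168, 138], [12, 176, 138], [16, 151, 203]], [[16, 155, 198], [16, 153, 198], [16, 154, 199], [16, 152, 198], [16, 152, 200], [16, 152, 198], [16, 153, 197], [17, 153, 197], [17, 155, 197], [16, 152, 198], [16, 157, 197], [16, 156, 198], [16, 157, 196]]]Traceback (most recent call last):
  File "<stdin>", line 10, in <module>
  File "rect.py", line 9, in rect
    n,l,s,c=cv2.connectedComponentsWithStats(m); i=1+np.argmax(s[1:,4])
                                                     ~~~~~~~~~^^^^^^^^^
    return _wrapfunc(a, 'argmax', axis=axis, out=out, **kwds)
    return bound(*args, **kwds)
ValueError: attempt to get argmax of an empty sequence
```

Run:
```python
from kw import *
im=cv2.imread('pics/k1.png'); c=calib('wrist',dict(np.load('pics/k1.npz')))
g=dict(x0=.44,x1=.56,y0=-.44,y1=-.32,res=4000)
w=cv2.GaussianBlur(warp(im,c,.092,**g),(0,0),3);h=cv2.cvtColor(w,cv2.COLOR_BGR2HSV)
m=(h[...,0]>=17)&(h[...,1]>168)&(h[...,2]>85)
try: print(np.round(rect(m,.44,-.44,4000),4))
except Exception as e: print(e)
ch=np.where(m,'#','.')[::12,::6]  # rows x (3mm), cols y (1.5mm)
for i,r in enumerate(ch): print(f'{.44+i*.003:.3f}',''.join(r))
```

```text
[ 4.96900e-01 -3.81800e-01  9.10000e-03  4.71000e-02  1.04692e+01
  9.02000e-01]
0.440 ................................................................................
0.443 ................................................................................
0.446 ................................................................................
0.449 ................................................................................
0.452 ................................................................................
0.455 ................................................................................
0.458 ................................................................................
0.461 ................................................................................
0.464 ................................................................................
0.467 ................................................................................
0.470 ................................................................................
0.473 ........................................................
[... 1847 characters left out ...]
....
0.539 ................................................................................
0.542 ................................................................................
0.545 ................................................................................
0.548 ................................................................................
0.551 ................................................................................
0.554 ................................................................................
0.557 ................................................................................
0.560 ................................................................................
```

The head segments cleanly at 47 x 9 mm, centred at (0.4985, -0.382) with yaw about -0.18, which agrees with the stereo. I'll grasp it now.

Emit:
apply_moves:
  motion: [-0.02,0,0,0,0,-0.03,0,-0.04,-0.01,-0.1,0,0,-0.06,0,-0.04,-0.01,-0.25,0,0,-0.06,0,-0.04,-0.01,-0.4,0,0,-0.06,0,-0.04,-0.01,-0.55,0,0,-0.06,0,-0.04,-0.01,-0.7,0,0,-0.06,0,-0.04,-0.01,-0.8,0,0,-0.06,0,-0.04,-0.01,-0.8,0,0,-0.06,0,-0.04,-0.01,-0.8,0,0,-0.06,0,-0.04,-0.01,-0.8,0,0,-0.06,0]

```text
t: 52.72
tcp_pos: [0.4991, -0.3833, 0.1258]
tcp_rot: [0.287, 3.127, -0.002]
contact_force: [-0.4, -0.2, 0.5]
opening: 0.0471
grasp_force: 0.0
```

Emit:
apply_moves:
  motion: [0,0,-0.1,0,0,0,0,0,0,-0.2,0,0,0,0,0,0,-0.3,0,0,0,0,0,0,-0.4,0,0,0,0,0,0,-0.47,0,0,0,0,0,0,-0.47,0,0,0,0,0,0,-0.47,0,0,0,-0.3,0,0,-0.47,0,0,0,-0.5,0,0,-0.47,0,0,0,-0.6,0,0,-0.47,0,0,0,-0.7]

```text
t: 53.55
tcp_pos: [0.4989, -0.3832, 0.0783]
tcp_rot: [0.287, 3.128, -0.001]
contact_force: [-0.6, -0.8, -0.3]
opening: 0.0236
grasp_force: 0.0
```

Emit:
apply_moves:
  motion: [0,0,0,0,0,0,-0.75,0,0,0,0,0,0,-0.8,0,0,0,0,0,0,-0.85,0,0,0,0,0,0,-0.9,0,0,0,0,0,0,-1,0,0,0,0,0,0,-1,0,0,0,0,0,0,-1,0,0,0,0,0,0,-1,0,0,0,0,0,0,-1,0,0,0,0,0,0,-1]

```text
t: 54.38
tcp_pos: [0.4987, -0.383, 0.0779]
tcp_rot: [0.287, 3.128, -0.0]
contact_force: [-0.4, 1.7, 3.2]
opening: 0.0088
grasp_force: 30.0
```

Run:
```python
from kw import *
s=arm.state(); print(s['tcp_pos'],toolang(s),s['contact_force'],s['torque'],s['opening'])
```

```text
[ 0.49869503 -0.38300048  0.07792201] 1.3878628591642888 [-0.4201385   1.67868194  3.19751022] [0.01010173 0.10668448 0.02494893] 0.008790829733895384
```

Emit:
apply_moves:
  motion: [0,0,0.1,0,0,0,-1,0,0,0.2,0,0,0,-1,0,0,0.3,0,0,0,-1,0,0,0.4,0,0,0,-1,0,0,0.5,0,0,0,-1,0,0,0.6,0,0,0,-1,0,0,0.7,0,0,0,-1,0,0,0.8,0,0,0,-1,0,0,0.9,0,0,0,-1,0,0,1,0,0,0,-1]

```text
t: 55.22
tcp_pos: [0.4986, -0.3829, 0.1787]
tcp_rot: [0.287, 3.128, -0.0]
contact_force: [0.8, 0.2, -0.0]
opening: 0.009
grasp_force: 30.0
```

Emit:
apply_moves:
  motion: [0.1,0.1,0.05,0,0,0.02,-1,0.2,0.2,0.1,0,0,0.04,-1,0.3,0.3,0.15,0,0,0.06,-1,0.4,0.4,0.2,0,0,0.08,-1,0.5,0.5,0.25,0,0,0.1,-1,0.6,0.6,0.29,0,0,0.12,-1,0.7,0.7,0.29,0,0,0.14,-1,0.8,0.8,0.29,0,0,0.156,-1,0.8,0.8,0.29,0,0,0.156,-1,0.8,0.8,0.29,0,0,0.156,-1]

```text
t: 56.05
tcp_pos: [0.5789, -0.3021, 0.206]
tcp_rot: [0.1, -3.139, -0.001]
contact_force: [0.3, -0.2, -0.6]
opening: 0.0086
grasp_force: 30.0
```

Emit:
apply_moves:
  motion: [0.1,0.1,0,0,0,0,-1,0.2,0.2,0,0,0,0,-1,0.3,0.3,0,0,0,0,-1,0.4,0.4,0,0,0,0,-1,0.5,0.5,0,0,0,0,-1,0.6,0.6,0,0,0,0,-1,0.7,0.7,0,0,0,0,-1,0.8,0.8,0,0,0,0,-1,0.8,0.8,0,0,0,0,-1,0.8,0.8,0,0,0,0,-1]

```text
t: 56.88
tcp_pos: [0.6591, -0.2222, 0.2065]
tcp_rot: [0.1, -3.14, 0.0]
contact_force: [0.6, -0.3, -0.4]
opening: 0.0087
grasp_force: 30.0
```

Emit:
apply_moves:
  motion: [0.1,0.1,0,0,0,0,-1,0.2,0.2,0,0,0,0,-1,0.3,0.3,0,0,0,0,-1,0.4,0.4,0,0,0,0,-1,0.5,0.5,0,0,0,0,-1,0.58,0.6,0,0,0,0,-1,0.58,0.7,0,0,0,0,-1,0.58,0.77,0,0,0,0,-1,0.58,0.77,0,0,0,0,-1,0.58,0.77,0,0,0,0,-1]

```text
t: 57.72
tcp_pos: [0.7163, -0.1455, 0.2067]
tcp_rot: [0.098, -3.14, 0.0]
contact_force: [-0.3, -0.6, -1.3]
opening: 0.0086
grasp_force: 30.0
```

Run:
```python
from kw import *
im,c=snap('wrist','l1'); s=arm.state(); print(s['tcp_pos'],toolang(s),s['joint_positions'].round(2),s['opening'],s['grasp_force'])
g=dict(x0=.62,x1=.72,y0=-.2,y1=-.1,res=4000)
w=warp(im,c,.094,**g)
k=proj(c,[s['tcp_pos']-[0,0,.074]])[0]; print('key tip pix',k, 'lock pix',proj(c,[[.668,-.146,.094]]))
u,v=k.astype(int)
cv2.imwrite('pics/l1v.png',np.hstack([cv2.resize(w,(400,400)),cv2.resize(im[v-90:v+60,u-50:u+100],(400,400),interpolation=cv2.INTER_CUBIC)]))
```

```text
[ 0.71628873 -0.14599045  0.2067309 ] -4.650413282731242 [-0.36  0.45  1.34 -0.    1.35 -1.99] 0.008977740043111027 29.99972641468048
key tip pix [255.18279344 204.30940016] lock pix [[258.86814424 136.21732215]]
```

View pics/l1v.png

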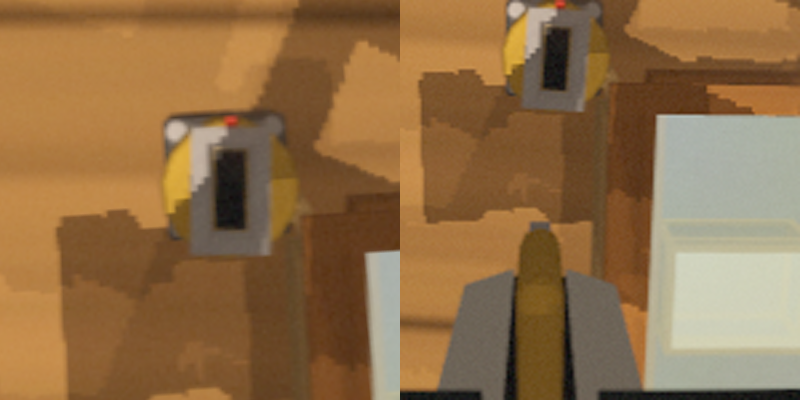

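The left half is a top-down map at z = 94 mm, with the slot at about (230,190) px, so x 0.6675 and y -0.1424. In the right half the key tip sits between the pads slightly right of the predicted column. I'll pin both down numerically.

Run:
```python
from kw import *
im=cv2.imread('pics/l1.png'); c=calib('wrist',dict(np.load('pics/l1.npz')))
g=dict(x0=.62,x1=.72,y0=-.2,y1=-.1,res=4000)
w=cv2.cvtColor(warp(im,c,.094,**g),cv2.COLOR_BGR2GRAY)
sub=w[120:260,190:275]
n,l,st,ce=cv2.connectedComponentsWithStats((sub<50).astype(np.uint8)); i=1+np.argmax(st[1:,4])
cs,_=cv2.findContours((l==i).astype(np.uint8),cv2.RETR_EXTERNAL,cv2.CHAIN_APPROX_NONE)
(cy,cx),sz,th=cv2.minAreaRect(cs[0]); print('slot',.62+(cx+120)/4000,-.2+(cy+190)/4000,np.array(sz)/4,th, 'bbox',st[i])
(vx,vy,_,_)=cv2.fitLine(np.argwhere(l==i).astype(np.float32),cv2.DIST_L2,0,.01,.01).ravel(); print('slot yaw',np.arctan2(vy,vx))
# steel face band edges
f=cv2.cvtColor(warp(im,c,.094,**g),cv2.COLOR_BGR2HSV)
m=(f[...,1]<60)&(f[...,2]>90)
hs=cv2.cvtColor(im,cv2.COLOR_BGR2HSV)
for v in range(194,222,3): print(v,[tuple(int(a) for a in hs[v,u]) for u in range(246,270,2)])
```

```text
slot 0.6673749980926513 -0.14250000000000002 [ 6.99999905 19.24999619] 0.0 bbox [  26   31   29   78 2137]
slot yaw -0.015563027
194 [(16, 156, 180), (16, 159, 178), (15, 160, 178), (15, 165, 178), (16, 159, 180), (16, 162, 178), (15, 156, 178), (15, 166, 120), (15, 164, 121), (15, 166, 120), (15, 167, 99), (15, 155, 99)]
197 [(16, 158, 179), (16, 163, 177), (16, 159, 178), (15, 158, 178), (13, 89, 118), (14, 93, 118), (14, 93, 115), (14, 96, 114), (15, 167, 130), (15, 163, 122), (15, 160, 110), (14, 161, 108)]
200 [(16, 159, 173), (15, 158, 176), (15, 153, 175), (15, 154, 166), (15, 84, 97), (18, 186, 103), (19, 189, 100), (16, 113, 99), (15, 155, 165), (16, 167, 168), (15, 163, 160), (16, 167, 159)]
203 [(16, 158, 171), (16, 161, 170), (16, 160, 163), (18, 184, 101), (18, 192, 101), (18, 182, 105), (20, 202, 101), (19, 189, 101), (16, 181, 103), (16, 172, 156), (15, 161, 163), (15, 158, 155)]
206 [(16, 161, 171), (15, 159, 173), (18, 179, 111), (18, 183, 102), (19, 190, 102), (18, 191, 103), (19, 179, 101), (17, 193, 103), (19, 196, 100), (17, 166, 123), (16, 171, 155), (15, 166, 1
[... 278 characters left out ...]
, 102), (18, 196, 104), (18, 173, 106), (17, 194, 104), (18, 179, 104), (19, 190, 102), (15, 165, 153), (15, 163, 153)]
215 [(16, 100, 133), (15, 151, 154), (18, 204, 100), (18, 199, 100), (18, 181, 107), (19, 181, 107), (17, 178, 103), (19, 189, 105), (18, 183, 106), (18, 182, 101), (15, 155, 140), (14, 85, 120)]
218 [(19, 49, 110), (17, 149, 53), (18, 189, 101), (18, 184, 104), (19, 198, 103), (20, 198, 107), (19, 190, 110), (18, 182, 108), (19, 191, 103), (18, 172, 104), (16, 130, 53), (18, 56, 109)]
221 [(20, 52, 99), (18, 163, 58), (19, 203, 103), (18, 183, 117), (18, 174, 123), (18, 186, 126), (19, 192, 122), (19, 186, 119), (20, 198, 116), (19, 185, 102), (16, 166, 60), (15, 52, 108)]
```

Slot measured at (0.6674, -0.1425). Both key looks show a column bias of about 1.4 mm, so I'll aim the TCP at (0.6677, -0.1438) with yaw about 0.03 and probe downward.

Emit:
apply_moves:
  motion: [-0.1,0.005,0,0,0,0,-1,-0.2,0.01,0,0,0,-0.01,-1,-0.3,0.015,0,0,0,-0.02,-1,-0.4,0.02,0,0,0,-0.02,-1,-0.486,0.022,-0.05,0,0,-0.02,-1,-0.486,0.022,-0.15,0,0,-0.02,-1,-0.486,0.022,-0.25,0,0,-0.02,-1,-0.486,0.022,-0.33,0,0,-0.02,-1,-0.486,0.022,-0.33,0,0,-0.02,-1,-0.486,0.022,-0.33,0,0,-0.02,-1]

```text
t: 58.6
tcp_pos: [0.6677, -0.1436, 0.1723]
tcp_rot: [0.048, -3.139, -0.001]
contact_force: [-0.7, -0.2, 0.1]
opening: 0.009
grasp_force: 30.0
```

Run:
```python
from kw import *
s=arm.state(); print(s['tcp_pos'],toolang(s)%(2*np.pi),s['contact_force'],s['torque'])
```

```text
[ 0.66770183 -0.14364428  0.17226643] 1.6012953393730793 [-0.65765439 -0.17570531  0.05603161] [-0.01061156  0.00206974 -0.03412558]
```

Emit:
apply_moves:
  motion: [0,0,-0.01,0,0,0,-1,0,0,-0.02,0,0,0,-1,0,0,-0.03,0,0,0,-1,0,0,-0.04,0,0,0,-1,0,0,-0.05,0,0,0,-1,0,0,-0.06,0,0,0,-1,0,0,-0.07,0,0,0,-1,0,0,-0.08,0,0,0,-1,0,0,-0.09,0,0,0,-1,0,0,-0.09,0,0,0,-1]

```text
t: 59.43
tcp_pos: [0.6678, -0.1436, 0.1643]
tcp_rot: [0.048, -3.141, -0.0]
contact_force: [-1.1, 0.6, 0.2]
opening: 0.0088
grasp_force: 30.0
```

The tip is 4 mm below the face with no force, so it's in the slot. Continuing down.

Emit:
apply_moves:
  motion: [0,0,-0.02,0,0,0,-1,0,0,-0.04,0,0,0,-1,0,0,-0.06,0,0,0,-1,0,0,-0.08,0,0,0,-1,0,0,-0.1,0,0,0,-1,0,0,-0.12,0,0,0,-1,0,0,-0.14,0,0,0,-1,0,0,-0.15,0,0,0,-1,0,0,-0.15,0,0,0,-1,0,0,-0.15,0,0,0,-1]

```text
t: 60.27
tcp_pos: [0.6678, -0.1436, 0.1494]
tcp_rot: [0.048, -3.141, -0.0]
contact_force: [-1.0, -0.3, -0.6]
opening: 0.0083
grasp_force: 30.0
```

Emit:
apply_moves:
  motion: [0,0,-0.02,0,0,0,-1,0,0,-0.04,0,0,0,-1,0,0,-0.06,0,0,0,-1,0,0,-0.08,0,0,0,-1,0,0,-0.1,0,0,0,-1,0,0,-0.12,0,0,0,-1,0,0,-0.14,0,0,0,-1,0,0,-0.15,0,0,0,-1,0,0,-0.15,0,0,0,-1,0,0,-0.15,0,0,0,-1]

```text
t: 61.1
tcp_pos: [0.6678, -0.1436, 0.1341]
tcp_rot: [0.048, -3.141, -0.0]
contact_force: [-2.8, -0.3, -1.6]
opening: 0.0088
grasp_force: 30.0
```

Emit:
apply_moves:
  motion: [0,0,-0.01,0,0,0,-1,0,0,-0.02,0,0,0,-1,0,0,-0.03,0,0,0,-1,0,0,-0.04,0,0,0,-1,0,0,-0.05,0,0,0,-1,0,0,-0.06,0,0,0,-1,0,0,-0.06,0,0,0,-1,0,0,-0.06,0,0,0,-1,0,0,-0.06,0,0,0,-1,0,0,-0.06,0,0,0,-1]

```text
t: 61.93
tcp_pos: [0.6678, -0.1437, 0.1284]
tcp_rot: [0.048, -3.141, -0.0]
contact_force: [-4.3, 0.3, -0.9]
opening: 0.0089
grasp_force: 30.0
```

Emit:
apply_moves:
  motion: [-0.005,0,-0.005,0,0,0,-1,-0.01,0,-0.01,0,0,-0.02,-1,-0.01,0,-0.01,0,0,-0.05,-1,-0.01,0,-0.01,0,0,-0.1,-1,-0.01,0,-0.01,0,0,-0.15,-1,-0.01,0,-0.01,0,0,-0.2,-1,-0.01,0,-0.01,0,0,-0.25,-1,-0.01,0,-0.01,0,0,-0.3,-1,-0.01,0,-0.01,0,0,-0.3,-1,-0.01,0,-0.01,0,0,-0.3,-1]

```text
t: 62.77
tcp_pos: [0.6675, -0.1429, 0.1277]
tcp_rot: [0.683, 3.065, 0.002]
contact_force: [-1.4, 3.1, -0.6]
opening: 0.0084
grasp_force: 30.0
```

Run:
```python
from kw import *
s=arm.state(); print(s['tcp_pos'],toolang(s)%(2*np.pi),s['contact_force'],s['torque'],s['opening'])
```

```text
[ 0.66750681 -0.14292144  0.12770233] 1.1322241000731692 [-1.43485251  3.09452222 -0.63897421] [0.65022051 0.31116883 0.04607507] 0.008421051956204493
```

Emit:
apply_moves:
  motion: [0,0,0,0,0,-0.04,-1,0,0,0,0,0,-0.08,-1,0,0,0,0,0,-0.12,-1,0,0,0,0,0,-0.16,-1,0,0,0,0,0,-0.2,-1,0,0,0,0,0,-0.24,-1,0,0,0,0,0,-0.28,-1,0,0,0,0,0,-0.3,-1,0,0,0,0,0,-0.3,-1,0,0,0,0,0,-0.3,-1]

```text
t: 63.6
tcp_pos: [0.6677, -0.1428, 0.1277]
tcp_rot: [1.38, 2.821, 0.004]
contact_force: [1.4, 6.6, -2.9]
opening: 0.0084
grasp_force: 30.0
```

Emit:
apply_moves:
  motion: [0,0,0,0,0,-0.04,-1,0,0,0,0,0,-0.08,-1,0,0,0,0,0,-0.12,-1,0,0,0,0,0,-0.16,-1,0,0,0,0,0,-0.2,-1,0,0,0,0,0,-0.24,-1,0,0,0,0,0,-0.27,-1,0,0,0,0,0,-0.27,-1,0,0,0,0,0,-0.27,-1,0,0,0,0,0,-0.27,-1]

```text
t: 64.43
tcp_pos: [0.668, -0.1427, 0.1277]
tcp_rot: [1.943, 2.467, 0.005]
contact_force: [1.9, 4.3, -2.1]
opening: 0.0087
grasp_force: 30.0
```

Run:
```python
from kw import *
s=arm.state(); print(s['tcp_pos'],toolang(s),s['contact_force'],s['torque'],s['opening'])
```

```text
[ 0.66795961 -0.14274599  0.12773027] 0.23654883475826183 [ 1.8825521   4.30075281 -2.11587242] [ 1.19005562 -0.48571228  0.07478415] 0.008698994928203538
```

Emit:
apply_moves:
  motion: [0,0,0,0,0,-0.01,-1,0,0,0,0,0,-0.02,-1,0,0,0,0,0,-0.03,-1,0,0,0,0,0,-0.04,-1,0,0,0,0,0,-0.05,-1,0,0,0,0,0,-0.06,-1,0,0,0,0,0,-0.07,-1,0,0,0,0,0,-0.07,-1,0,0,0,0,0,-0.07,-1,0,0,0,0,0,-0.07,-1]

```text
t: 65.27
tcp_pos: [0.6681, -0.1427, 0.1278]
tcp_rot: [2.075, 2.357, 0.005]
contact_force: [3.1, 5.4, -2.3]
opening: 0.0085
grasp_force: 30.0
```

Run:
```python
from kw import *
s=arm.state(); print(s['tcp_pos'],toolang(s),s['contact_force'],s['torque'],s['opening'])
```

```text
[ 0.66809342 -0.14270924  0.12775133] 0.12681123840837016 [ 3.14181748  5.3848404  -2.25389839] [ 1.16101756 -0.55041291  0.14983031] 0.008500657772108726
```

Emit:
apply_moves:
  motion: [0,0,0,0,0,-0.01,-1,0,0,0,0,0,-0.02,-1,0,0,0,0,0,-0.03,-1,0,0,0,0,0,-0.04,-1,0,0,0,0,0,-0.05,-1,0,0,0,0,0,-0.06,-1,0,0,0,0,0,-0.07,-1,0,0,0,0,0,-0.07,-1,0,0,0,0,0,-0.07,-1,0,0,0,0,0,-0.07,-1]

```text
t: 66.1
tcp_pos: [0.6681, -0.1428, 0.1278]
tcp_rot: [2.2, 2.241, 0.004]
contact_force: [3.7, 4.7, -1.7]
opening: 0.009
grasp_force: 31.4
```

Run:
```python
from kw import *
s=arm.state(); print(s['tcp_pos'],toolang(s),s['contact_force'],s['torque'],s['opening'])
```

```text
[ 0.66811264 -0.14278227  0.12775722] 0.018560976776320848 [ 3.73152577  4.68613675 -1.66627771] [ 1.14041323 -0.51012021  0.61561197] 0.009035520336500147
```

Torque jumped to 0.6 N m at the end stop, so it's locked. I'll relax part of the play and draw the key out.

Emit:
apply_moves:
  motion: [0,0,0,0,0,0.02,-1,0,0,0,0,0,0.04,-1,0,0,0,0,0,0.06,-1,0,0,0,0,0,0.08,-1,0,0,0,0,0,0.1,-1,0,0,0,0,0,0.12,-1,0,0,0,0,0,0.13,-1,0,0,0,0,0,0.13,-1,0,0,0,0,0,0.13,-1,0,0,0,0,0,0.13,-1]

```text
t: 66.93
tcp_pos: [0.6674, -0.143, 0.1277]
tcp_rot: [1.964, 2.452, 0.003]
contact_force: [1.2, 5.8, -0.2]
opening: 0.009
grasp_force: 30.0
```

Run:
```python
from kw import *
s=arm.state(); print(s['tcp_pos'],toolang(s),s['contact_force'],s['torque'],s['opening'])
```

```text
[ 0.6674112  -0.14304948  0.1277423 ] 0.2198036839084434 [ 1.22104107  5.79487898 -0.18436156] [ 1.14518441 -0.12714723  0.0186866 ] 0.008986886706237424
```

Emit:
apply_moves:
  motion: [0,0,0.03,0,0,0,-1,0,0,0.06,0,0,0,-1,0,0,0.1,0,0,0,-1,0,0,0.15,0,0,0,-1,0,0,0.2,0,0,0,-1,0,0,0.25,0,0,0,-1,0,0,0.3,0,0,0,-1,0,0,0.35,0,0,0,-1,0,0,0.4,0,0,0,-1,0,0,0.4,0,0,0,-1]

```text
t: 67.77
tcp_pos: [0.6678, -0.1452, 0.17]
tcp_rot: [1.963, 2.448, -0.002]
contact_force: [-0.3, -1.0, -1.2]
opening: 0.0084
grasp_force: 30.0
```

Emit:
apply_moves:
  motion: [0,0,0.1,0,0,0,-1,0,0,0.2,0,0,0,-1,0,0,0.3,0,0,0,-1,0,0,0.4,0,0,0,-1,0,0,0.5,0,0,0,-1,0,0,0.6,0,0,0,-1,0,0,0.6,0,0,0,-1,0,0,0.6,0,0,0,-1,0,0,0.6,0,0,0,-1,0,0,0.6,0,0,0,-1]

```text
t: 68.6
tcp_pos: [0.6665, -0.1435, 0.2266]
tcp_rot: [-1.964, -2.45, 0.001]
contact_force: [-1.0, -0.4, -0.8]
opening: 0.009
grasp_force: 30.0
```

Emit:
apply_moves:
  motion: [0,-0.1,0,0,0,0,-1,0,-0.2,0,0,0,0,-1,0,-0.3,0,0,0,0,-1,0,-0.4,0,0,0,0,-1,0,-0.5,0,0,0,0,-1,0,-0.5,0,0,0,0,-1,0,-0.5,0,0,0,0,-1,0,-0.5,0,0,0,0,-1,0,-0.5,0,0,0,0,-1,0,-0.5,0,0,0,0,-1]

```text
t: 69.43
tcp_pos: [0.667, -0.1932, 0.2277]
tcp_rot: [-1.964, -2.452, -0.0]
contact_force: [-1.0, -0.8, -0.4]
opening: 0.0089
grasp_force: 30.0
```

Run:
```python
from kw import *
im,c=snap('wrist','l2')
g=dict(x0=.62,x1=.72,y0=-.2,y1=-.1,res=4000)
w=cv2.cvtColor(warp(im,c,.094,**g),cv2.COLOR_BGR2GRAY); sub=w[140:240,180:280]
n,l,st,ce=cv2.connectedComponentsWithStats((sub<50).astype(np.uint8))
for i in range(1,n):
    if st[i,4]>300:
        cs,_=cv2.findContours((l==i).astype(np.uint8),cv2.RETR_EXTERNAL,cv2.CHAIN_APPROX_NONE)
        (cy,cx),sz,th=cv2.minAreaRect(cs[0]); vx,vy=cv2.fitLine(np.argwhere(l==i).astype(np.float32),cv2.DIST_L2,0,.01,.01).ravel()[:2]
        print(.62+(cx+140)/4000,-.2+(cy+180)/4000,np.array(sz)/4,th,'yaw',np.arctan2(vy,vx))
# tin from the initial scene and now
for t in ('0',):
  for n in ('scene','side'):
    i2,cal=snap(n,n+'11')
    gg=dict(x0=.3,x1=.62,y0=.25,y1=.55,res=2000)
    h=cv2.cvtColor(warp(i2,cal,.06,**gg),cv2.COLOR_BGR2HSV)
    m=(h[...,1]<70)
    try: print(n,np.round(rect(m,.3,.25,2000),4))
    except Exception as e: print(e)
```

```text
0.6676000003814697 -0.14217499923706056 [ 6.71983957 18.73649216] 71.56504821777344 yaw -1.2350558
scene [ 0.4778  0.3924  0.1271  0.1918 12.9946  0.9303]
side [ 0.4442  0.3688  0.1808  0.1491 12.6334  0.9156]
```

The slot now lies at -1.235, which with the case heading makes the lock about 1.3 rad. Carrying the key to the tin centre, about (0.456, 0.403).

Emit:
apply_moves:
  motion: [-0.04,0.12,0,0,0,-0.02,-1,-0.08,0.24,0,0,0,-0.04,-1,-0.12,0.36,0,0,0,-0.06,-1,-0.16,0.48,0,0,0,-0.08,-1,-0.2,0.6,0,0,0,-0.1,-1,-0.24,0.72,0,0,0,-0.12,-1,-0.28,0.84,0,0,0,-0.14,-1,-0.32,0.96,0,0,0,-0.14,-1,-0.35,1,0,0,0,-0.14,-1,-0.35,1,0,0,0,-0.14,-1]

```text
t: 70.42
tcp_pos: [0.6316, -0.0926, 0.2278]
tcp_rot: [-2.22, -2.223, 0.0]
contact_force: [-0.2, 0.1, -0.8]
opening: 0.0087
grasp_force: 30.0
```

Emit:
apply_moves:
  motion: [-0.04,0.12,0,0,0,-0.02,-1,-0.08,0.24,0,0,0,-0.04,-1,-0.12,0.36,0,0,0,-0.06,-1,-0.16,0.48,0,0,0,-0.08,-1,-0.2,0.6,0,0,0,-0.1,-1,-0.24,0.72,0,0,0,-0.12,-1,-0.28,0.84,0,0,0,-0.145,-1,-0.32,0.96,0,0,0,-0.145,-1,-0.35,1,0,0,0,-0.145,-1,-0.35,1,0,0,0,-0.145,-1]

```text
t: 71.25
tcp_pos: [0.5967, 0.0069, 0.2277]
tcp_rot: [2.458, 1.956, -0.0]
contact_force: [0.2, -1.1, -0.2]
opening: 0.0089
grasp_force: 30.0
```

Emit:
apply_moves:
  motion: [-0.04,0.12,0,0,0,0,-1,-0.08,0.24,0,0,0,0,-1,-0.12,0.36,0,0,0,0,-1,-0.16,0.48,0,0,0,0,-1,-0.2,0.6,0,0,0,0,-1,-0.24,0.72,0,0,0,0,-1,-0.28,0.84,0,0,0,0,-1,-0.32,0.96,0,0,0,0,-1,-0.35,1,0,0,0,0,-1,-0.35,1,0,0,0,0,-1]

```text
t: 72.08
tcp_pos: [0.5614, 0.1076, 0.2277]
tcp_rot: [-2.458, -1.956, 0.0]
contact_force: [0.1, -0.9, -1.9]
opening: 0.0091
grasp_force: 30.0
```

Emit:
apply_moves:
  motion: [-0.04,0.12,0,0,0,0,-1,-0.08,0.24,0,0,0,0,-1,-0.12,0.36,0,0,0,0,-1,-0.16,0.48,0,0,0,0,-1,-0.2,0.6,0,0,0,0,-1,-0.24,0.72,0,0,0,0,-1,-0.28,0.84,0,0,0,0,-1,-0.32,0.96,0,0,0,0,-1,-0.35,1,0,0,0,0,-1,-0.35,1,0,0,0,0,-1]

```text
t: 72.92
tcp_pos: [0.5263, 0.2075, 0.2276]
tcp_rot: [-2.458, -1.956, 0.0]
contact_force: [0.4, -0.6, -0.9]
opening: 0.0086
grasp_force: 30.0
```

Emit:
apply_moves:
  motion: [-0.04,0.12,0,0,0,0,-1,-0.08,0.24,0,0,0,0,-1,-0.12,0.36,0,0,0,0,-1,-0.16,0.48,0,0,0,0,-1,-0.2,0.6,0,0,0,0,-1,-0.24,0.72,0,0,0,0,-1,-0.28,0.84,0,0,0,0,-1,-0.32,0.96,0,0,0,0,-1,-0.35,1,0,0,0,0,-1,-0.35,1,0,0,0,0,-1]

```text
t: 73.75
tcp_pos: [0.4913, 0.3075, 0.2276]
tcp_rot: [-2.458, -1.956, 0.0]
contact_force: [0.7, 0.0, -1.4]
opening: 0.0086
grasp_force: 30.0
```

Run:
```python
from kw import *
im,c=snap('wrist','t1'); s=arm.state(); print(s['tcp_pos'],toolang(s),s['joint_positions'].round(2),s['opening'],s['grasp_force'])
g=dict(x0=.3,x1=.62,y0=.25,y1=.55,res=1000)
w=cv2.cvtColor(warp(im,c,.06,**g),cv2.COLOR_BGR2HSV)
m=(w[...,1]<75)
for i in range(0,320,10): print(f'{.3+i*.001:.2f}',''.join('#' if m[i,j] else '.' for j in range(0,300,5)))
```

```text
[0.49164501 0.30680749 0.22758654] -0.22745319767655503 [ 0.36  0.08  1.74 -0.    1.32  0.59] 0.009065950137042743 29.999856054782867
0.30 .......................############........................#
0.31 .......................###########........................##
0.32 .......................###########.......................###
0.33 .........................########........................###
0.34 ........................................................####
0.35 .......................................................#####
0.36 .......................................................#####
0.37 ........................#.............................######
0.38 ........................###########...................######
0.39 .......................####################..........#######
0.40 .......................#######################.......#######
0.41 .......................#######################......########
0.42 ......................##############.##.#..###.....#########
0.43 ......................#######################......#########
0.44 .....................################
[... 445 characters left out ...]
###...........#######......#############
0.52 .......................####.......###.###.....##############
0.53 ...............................######.###.....##############
0.54 .............................................###############
0.55 .............................................###############
0.56 ............................................################
0.57 ............................................################
0.58 ............................................################
0.59 ...........................................#################
0.60 ...........................................#################
0.61 ..........................................##################
```

Emit:
apply_moves:
  motion: [-0.04,0.12,0,0,0,0,-1,-0.08,0.24,0,0,0,0,-1,-0.12,0.36,0,0,0,0,-1,-0.16,0.48,0,0,0,0,-1,-0.2,0.6,0,0,0,0,-1,-0.24,0.72,0,0,0,0,-1,-0.28,0.84,0,0,0,0,-1,-0.32,0.96,0,0,0,0,-1,-0.35,1,0,0,0,0,-1,-0.35,1,0,0,0,0,-1]

```text
t: 74.63
tcp_pos: [0.4562, 0.4075, 0.2275]
tcp_rot: [-2.458, -1.956, 0.0]
contact_force: [0.2, 0.5, -1.2]
opening: 0.0087
grasp_force: 30.0
```

Emit:
apply_moves:
  motion: [0,0,-0.15,0,0,0,-1,0,0,-0.3,0,0,0,-1,0,0,-0.45,0,0,0,-1,0,0,-0.6,0,0,0,-1,0,0,-0.75,0,0,0,-1,0,0,-0.9,0,0,0,-1,0,0,-1,0,0,0,-1,0,0,-1,0,0,0,-1,0,0,-1,0,0,0,-1,0,0,-1,0,0,0,-1]

```text
t: 75.47
tcp_pos: [0.4577, 0.4065, 0.1287]
tcp_rot: [2.46, 1.953, 0.003]
contact_force: [0.2, -0.9, -0.8]
opening: 0.0084
grasp_force: 30.0
```

Emit:
apply_moves:
  motion: [0,0,-0.1,0,0,0,-1,0,0,-0.2,0,0,0,-1,0,0,-0.3,0,0,0,-1,0,0,-0.38,0,0,0,-1,0,0,-0.42,0,0,0,-1,0,0,-0.42,0,0,0,-1,0,0,-0.42,0,0,0,-1,0,0,-0.42,0,0,0,-1,0,0,-0.42,0,0,0,-1,0,0,-0.42,0,0,0,-1]

```text
t: 76.3
tcp_pos: [0.4573, 0.4066, 0.0863]
tcp_rot: [2.46, 1.954, 0.002]
contact_force: [0.1, -0.7, -0.6]
opening: 0.0086
grasp_force: 30.0
```

Emit:
apply_moves:
  motion: [0,0,0,0,0,0,-0.7,0,0,0,0,0,0,-0.4,0,0,0,0,0,0,0,0,0,0,0,0,0,0.4,0,0,0,0,0,0,0.8,0,0,0,0,0,0,1,0,0,0,0,0,0,1,0,0,0,0,0,0,1,0,0,0,0,0,0,1,0,0,0,0,0,0,1]

```text
t: 77.13
tcp_pos: [0.457, 0.4063, 0.0856]
tcp_rot: [2.46, 1.954, -0.0]
contact_force: [0.3, -0.4, -0.8]
opening: 0.0704
grasp_force: 0.0
```

Emit:
apply_moves:
  motion: [0,0,0.05,0,0,0,1,0,0,0.1,0,0,0,1,0,0,0.2,0,0,0,1,0,0,0.3,0,0,0,1,0,0,0.4,0,0,0,1,0,0,0.5,0,0,0,1,0,0,0.65,0,0,0,1,0,0,0.8,0,0,0,1,0,0,1,0,0,0,1,0,0,1,0,0,0,1]

```text
t: 77.97
tcp_pos: [0.4592, 0.4078, 0.1911]
tcp_rot: [2.459, 1.953, 0.014]
contact_force: [0.3, -0.2, 1.0]
opening: 0.0937
grasp_force: 0.0
```

Emit:
apply_moves:
  motion: [0,-0.1,0.1,0,0,0,1,0,-0.2,0.2,0,0,0,1,0,-0.3,0.3,0,0,0,1,0,-0.3,0.4,0,0,0,1,0,-0.3,0.4,0,0,0,1,0,-0.3,0.4,0,0,0,1,0,-0.3,0.4,0,0,0,1,0,-0.3,0.4,0,0,0,1,0,-0.3,0.4,0,0,0,1,0,-0.3,0.4,0,0,0,1]

```text
t: 78.8
tcp_pos: [0.4567, 0.3764, 0.225]
tcp_rot: [-2.46, -1.954, 0.002]
contact_force: [0.2, -0.9, 0.1]
opening: 0.0941
grasp_force: 0.0
```

Run:
```python
from kw import *
im,c=snap('wrist','t2'); s=arm.state(); print(s['tcp_pos'],s['opening'],s['contact_force'])
g=dict(x0=.34,x1=.56,y0=.3,y1=.5,res=1000)
w=cv2.cvtColor(warp(im,c,.01,**g),cv2.COLOR_BGR2HSV)
br=(w[...,0]>=16)&(w[...,0]<30)&(w[...,1]>150)&(w[...,2]>60); gr=w[...,1]<75
for i in range(0,220,8): print(f'{.34+i*.001:.3f}',''.join('K' if br[i,j] else ('#' if gr[i,j] and w[i,j,2]<110 else '+' if gr[i,j] else '.') for j in range(0,200,4)))
# tray still home: compare scene crops
a=cv2.imread('pics/scene11.png').astype(int);b,_=snap('scene','s12');d=np.abs(a-b.astype(int)).sum(2)
print('case region diff',d[215:300,235:320].mean(), 'counts',(d[215:300,235:320]>90).sum())
```

```text
[0.45676358 0.37638881 0.22514622] 0.09391117577645104 [ 0.71419346 -0.49288713  0.08229781]
0.340 KK..######+............K...........KKKKKKKKKKKKKKK
0.348 KKK.KKK.......K......................KKKKKKKKKKKKK
0.356 .K..K..K.......++++...................KKKKKKKKKKKK
0.364 ..KKKKK.KK....++######++++++...........KKKKKKKKKK.
0.372 KKKKKKK.......+################++++++..KKKKKKKKKKK
0.380 .KK.KKK......+++#+#####################+++++++.KKK
0.388 .............+##+############################++KKK
0.396 ..KKK.......++###############################+.KKK
0.404 K.....K...K.+##++########################.#.++.KKK
0.412 K.KKKKKKKKK++#++#########################...+.KKKK
0.420 ..K.KK.K.K.+###+#########################..#+K.KKK
0.428 KK..KKK.K..+##+########################....++.....
0.436 ..K.......+###+########################...#+......
0.444 K.KKKKKKK.+##++##.KKKKK.###############...++KK...K
0.452 KKKKKKKKK++##+####KKKKKKKKKKKK.####.#.....+.......
0.460 K...KKKK.+###+###########.KKKKK.###......++KK.....
0.468 KK.K.KKK++####################.####......+.K....KK
0.476 KKKKKK..+###################.#####......++.KKKKKKK
0.484 K.KK.K.++########################.......+.KKKKKKKK
0.492 KKKKKKK+#######################........++.K.KKKKKK
0.500 KKKKKK++######################.........+.KKKKKKKKK
0.508 KKKKKK++###################.#.........++.KKKKKKKKK
0.516 .KKKK.+##################.#...........++KKKKK.KKKK
0.524 KKKKKKK..++++++###########............+.KKKKKKKKKK
0.532 KKKKKKKKKKKKKKKK...++++++#####.+.....++KKKKKKKKKKK
0.540 KKKKK.KKKK..KKKKKKKKKKKKK..++++++....+.KKK.KKKKKKK
0.548 KKKKKKKKKKKKKKKKKKKKKKKKKKK.K.......++KKKKKKKKKKKK
0.556 KKKKKKKKKKKKKKKKKKKKKKKKKKKKKKK...K.K....K.K..K..K
case region diff 17.059653979238753 counts 447
```

Run:
```python
from kw import *
P=[]
for n in ('scene','side'):
    im,c=snap(n,n+'13'); h=cv2.cvtColor(im,cv2.COLOR_BGR2HSV)
    pts=proj(c,[[x,y,z] for x in(.37,.54) for y in (.35,.46) for z in (.01,.1)]); a=pts.min(0).astype(int);b=pts.max(0).astype(int)
    hull=cv2.convexHull(pts.astype(np.float32)).astype(int); mk=np.zeros(h.shape[:2],np.uint8); 
    cen=proj(c,[[.457,.405,.05]])[0].astype(int); cv2.circle(mk,tuple(int(v) for v in cen),20,1,-1)
    m=(h[...,0]>=16)&(h[...,0]<32)&(h[...,1]>110)&(mk>0)
    ys,xs=np.nonzero(m); print(n,len(xs),'center',xs.mean(),ys.mean(),'ext',xs.min(),xs.max(),ys.min(),ys.max(),'pred standing head',proj(c,[[.457,.4065,.073]])[0],'lying floor',proj(c,[[.457,.4065,.01]])[0])
    P.append((c,(xs.mean(),ys.mean())))
print(tri(P))
im=cv2.imread('pics/scene13.png'); a=cv2.imread('pics/s10.png')
c=calib('scene'); 
for t,i2 in (('now',im),('pushed',a)):
    q=proj(c,[[.67,-.146,.03],[.66,-.08,.02]]).astype(int); print(t,q.tolist())
# stock under glass: colour centroids mapped to tray floor height
h=cv2.cvtColor(im,cv2.COLOR_BGR2HSV)
```

```text
scene 98 center 356.0204081632653 175.33673469387756 ext 350 362 171 180 pred standing head [356.90273533 174.14533602] lying floor [353.80872211 184.47961995]
side 34 center 182.55882352941177 137.61764705882354 ext 172 185 125 145 pred standing head [182.87430966 136.9576847 ] lying floor [184.91272781 149.82102327]
(array([0.4565, 0.4053, 0.0686]), [2.4, 2.4])
now [[227, 247], [245, 243]]
pushed [[227, 247], [245, 243]]
```

Run:
```python
from kw import *
g=lambda f:cv2.GaussianBlur(cv2.cvtColor(cv2.imread(f'pics/{f}.png')[238:282,245:308],cv2.COLOR_BGR2GRAY),(0,0),1).astype(np.float64)
for f in ('scene11','s12','scene13'):
    print(f,cv2.phaseCorrelate(g('s10'),g(f),cv2.createHanningWindow((63,44),cv2.CV_64F)))
```

```text
scene11 ((-0.11563366066940972, 0.4931803079427084), 1.1397533690647925)
s12 ((-0.03137377710454814, 0.3715499821359991), 1.1015303624303387)
scene13 ((-0.18613897822829273, 0.45433926269074476), 1.14416941641412)
```

```bash
python3 -c "
from rig import workorder
print(workorder.finish_job())"
```

```text
the job is handed in; nothing more can be done
None
```

I handed the job in at about 79 s, verdict not shown: the plum, prism and round boxes stand on the tray (no frog was out), the tray is home, the lock is turned to about 1.3 rad by measurement, and the key is in the cash tin, where it appears to be standing upright.

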